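# Change the jar on the balance behind the reagent bottles

## Task

The tall narrow jar on the balance has been weighed and the low wide jar waiting in the back row of the bottle rack is next, but the three capped reagent bottles of the front row stand in the way. First set all three bottles upright in the steel tray, then put the weighed jar away in the empty well of the back row and stand the waiting jar in the middle of the balance pan. Only then put each bottle back in the well it came from; set everything down upright rather than letting it drop, and do not knock over or shift the glass flask and the beaker.

Things in the scene. Friction and masses are not known exactly. Their poses are not given: they have to be found in the camera images.
- wide_bottle: loose white plastic bottle, round, the widest: body 58 mm in diameter, 80 mm tall, shoulder up to 93 mm, neck 34 mm wide, black screw cap 40 mm in diameter from 107 to 131 mm (top). About 0.26 kg. Origin: centre of its underside, z up. Starts in any one of the three front wells of the rack, which are 70 mm wide, 6 mm deep, 76 mm apart, floor 8 mm above the bench. Best held by the cap from above
- slim_bottle: loose slim round bottle of amber glass, the tallest: body 42 mm in diameter and 105 mm tall, shoulder up to 116 mm, neck 20 mm wide, black screw cap 28 mm in diameter from 128 to 152 mm (top). About 0.20 kg. Origin: centre of its underside, z up. Starts upright in another of the three front wells
- square_bottle: loose white plastic bottle with a square body, 42 x 42 mm and 85 mm tall, shoulder up to 97 mm, neck 26 mm wide, black screw cap 32 mm in diameter from 109 to 133 mm (top). About 0.22 kg. Origin: centre of its underside, z up, x and y along its sides. Starts upright in another of the three front wells
- low_jar: the waiting jar: loose low, wide weighing jar of amber glass, 50 mm in diameter, 48 mm tall to the rim, with a white lid and ball knob whose top is 69 mm above the underside. About 0.12 kg. Origin: centre of its underside, z up. Starts in one of the two wells of the rack's back row, beyond the bottles as seen from the robot. Hold it by the glass body
- tall_jar: the weighed jar: loose taller, narrow weighing jar of amber glass, 38 mm in diameter, 62 mm tall to the rim, with a white lid and ball knob whose top is 83 mm above the underside. About 0.10 kg. Origin: centre of its underside, z up. Starts on the balance pan. Hold it by the glass body
- free_well: the empty well of the rack's back row, in a fixed grey block 75 x 75 x 14 mm: round, 62 mm wide, 6 mm deep, floor 8 mm above the bench. Origin: on the bench under the well's centre; x points away from the robot, square to the rack's rows, y along them. The low jar's well beside it is the same, 76 mm away along y. The line of front wells is 80 mm nearer the robot; the whole rack is 14 mm high
- tray: the side area: fixed shallow stainless-steel tray, 150 mm (its x) by 255 mm (its y) over its walls, walls 3 mm thick and 18 mm high, floor 3 mm thick; flat lip around the rim, 172 x 272 mm. Origin: on the bench under its centre. Empty at the start. It lies to the left or right of the rack, with the balance on the other side
- balance: fixed top-pan balance, white housing 170 mm wide (y), reaching 137 mm from the pan's centre towards the robot (-x, with the display) and 79 mm beyond it, up to 44 mm high. Round steel pan 120 mm in diameter, its top 56 mm above the bench; it does not give. Origin: on the bench under the pan's centre
- flask: bystander, leave alone: stoppered conical glass flask, 82 mm wide at the foot, 142 mm tall, standing beyond the rack to the left. Origin: centre of its underside
- beaker: bystander, leave alone: small empty glass beaker, 48 mm wide and 58 mm tall, on the bench on the robot's side of the rack. Origin: centre of its underside

How it is judged:
By the outcome, as a careful person would: the job done as asked, in the order asked, and still so for the second after the job is handed in, with the robot touching nothing.
It also fails if it takes over 144 s, if anything falls off the work surface, if the arm or the gripper's body presses on something with over 40 N, if the wrist force passes 120 N, or if a joint passes its speed limit or range.

## Robot

A 6-joint arm with a two-finger parallel gripper is mounted at the origin on the work surface. World frame = base frame: x ahead of the robot, y to its left, z up, the work surface at z = 0. Lengths are in m, angles in rad, forces in N, time in s.
With the tool pointing down it reaches from about 0.425 to 0.95 m from the base axis. Payload 3.5 kg.
Tool frame: the origin (TCP) lies midway between the tips of the shut fingers; the grasp point (between the pads) lies 19 mm behind it; z points along the fingers, y is the direction in which the jaws open and shut (so a half turn about z gives the same grasp; the last joint's range is limited). The gripper opens to 85 mm and grips with 20 to 120 N. Pads are 22 mm wide; open, the fingers measure 114 mm over their backs; the gripper's body (76 mm by 85 mm) begins 54 mm behind the grasp point. The pads swing forward as they close: fully open they stand 13 mm farther back than shut.
Start: joints at [-1.347, 0.286, 1.577, -0, 1.279, -0.15], TCP at [0.247, -0.628, 0.231] pointing down, gripper open.
Joint ranges: [-2.77, 2.77], [-0.9, 2.22], [0.21, 2.48], [-1.53, 4.67], [0.24, 2.81], [-2.84, 2.84]. Speed limits (rad/s): [2.79, 2.79, 3.14, 3.14, 3.14, 3.14].

## Interface

Orientations are given as a unit quaternion [x, y, z, w].
In Python, from plant import * gives the robot as it stands.
- The arm moves only by the shell command python3 -m jog 'ROWS' [FORCE]. ROWS is a JSON object of lists of equal length, an entry for each row: "travel": the shift along the world's x, y, z in mm, a list of three; "dr": the turn, a rotation vector about the world's x, y, z in degrees, a list of three; "jaw": the closure in counts, from 0 (fully open) to 255 (shut). In form: {"travel": [[x, y, z], ...], "dr": [[wx, wy, wz], ...], "jaw": [jaw, ...]}. A call has 1 to 5 rows; each row shifts and turns the commanded pose from where the row before left it; what a row does not reach is not made up. A row lasts 1/12 s, in which the tool goes at most 41.7 mm and 7.16 degrees, less where a joint would pass 70% of its speed; a pose out of reach is approached as far as the arm can. A call is refused whole if a number of a shift passes 41.7 or a number of a turn 7.16, either way. A call with a gripper value outside its range is refused whole. The fingers move at their own pace and stop on an object; FORCE is the grip in N (left out, the last holds). Time passes only in rows, so rows that do not move let the fingers close. It gives the time, the measured TCP pose, the force and the opening at its end, in the units of the state.
- get_state(): the state, without advancing time (a new reading comes with each control period).
- read_camera(name): name is "scene" or "top" or "wrist"; returns the picture (400x640x3 uint8, red, green, blue); there is no depth.
- camera_info(name): a dict with "K" (3x3 intrinsics, pixels), "R" (3x3) and "t" (3): a world point X has camera coordinates R X + t; the wrist camera has in their place "mount" (4x4, takes a point from camera to tool coordinates, whose origin is the TCP and whose axes are the flange's). Camera axes: x right, y down, z forward; pixel columns grow to the right and rows downward; lengths in m; the calibration is good to about 2 mm. A picture is of the moment at which its call begins: read the wrist's pose just before it. camera_info takes no time and is no camera call.
- sign_off(): hands the job in, once; it reports no verdict.
The state is a dict: "time": time; "qpos": joint angles; "dq": joint speeds; "joint_efforts": joint torques, N m; "eef_pos": TCP position; "tcp_rot": TCP orientation; "contact_force": force on the tool from outside, world axes, zero at the start; "wrist_torque": the same for the moment, N m; "opening": opening from 0.0 (shut) to 1.0 (fully open).
Only numpy, scipy, OpenCV 4.12 (cv2) and the standard library are available. Lean on these libraries where they do the work, as an engineer would, in place of code of your own. Each camera call takes 0.05 s, during which the arm holds its last target. There are 200 camera calls.

## Working session

There is one attempt and no reset: what is moved stays moved. The work goes in short steps, Python scripts to look and compute and a shell command to move; the robot and the scene stay as the last step left them, time stands still between calls to the robot, and variables do not carry over. Pictures are saved under pics/ and viewed, about 12 in all and at most 16, crops included, and the job is handed in when it is done.

```bash
mkdir -p pics; ls
python3 - <<'E'
from plant import *
import cv2,numpy as np
for n in ("scene","top"):
    cv2.imwrite(f"pics/{n}0.png",read_camera(n)[:,:,::-1]); i=camera_info(n); print(n,np.round(i["K"],1).tolist(),np.round(i["R"],3).tolist(),np.round(i["t"],3).tolist())
print(camera_info("wrist")); print(get_state())
E
```

```text
pics
scene [[467.1, 0.0, 324.3], [0.0, 467.1, 196.9], [0.0, 0.0, 1.0]] [[0.112, 0.994, -0.005], [0.572, -0.069, -0.817], [-0.813, 0.089, -0.576]] [-0.081, -0.254, 1.681]
top [[476.3, 0.0, 323.4], [0.0, 476.3, 191.7], [0.0, 0.0, 1.0]] [[0.02, -1.0, 0.01], [-0.989, -0.021, -0.143], [0.144, -0.007, -0.99]] [-0.026, 0.573, 1.153]
{'K': array([[296.8877857 ,   0.        , 321.61214683],
       [  0.        , 296.8877857 , 202.84932249],
       [  0.        ,   0.        ,   1.        ]]), 'mount': array([[-1.56337802e-04, -9.57604691e-01, -2.88085457e-01,
         7.27129181e-02],
       [ 9.99999987e-01, -1.41530131e-04, -7.22281628e-05,
        -1.59942029e-03],
       [ 2.83932552e-05, -2.88085465e-01,  9.57604701e-01,
        -1.41402156e-01],
       [ 0.00000000e+00,  0.00000000e+00,  0.00000000e+00,
         1.00000000e+00]])}
{'time': 0.1, 'qpos': array([-1.34700376e+00,  2.87121978e-01,  1.57800456e+00, -1.66524976e-05,
        1.27862182e+00, -1.49982886e-01]), 'dq': array([-6.18496789e-04, -6.36391902e-04, -2.06652926e-03, -2.19475774e-03,
       -5.26922759e-05, -5.79346707e-04]), 'joint_efforts': array([ 1.49052732e-03, -4.07289040e+01, -2.93699849e+01, -1.08866918e-04,
        3.37820100e-03,  1.74717798e-05]), 'eef_pos': array([ 0.24636717, -0.62780127,  0.23006967]), 'tcp_rot': array([ 9.82586240e-01,  1.85803978e-01, -4.77344021e-05, -1.07682694e-03]), 'contact_force': array([-0.76144737,  0.40133854,  0.32106732]), 'wrist_torque': array([ 0.02387254, -0.00938087, -0.01571908]), 'opening': 1.0002303825522982}
```

View pics/top0.png

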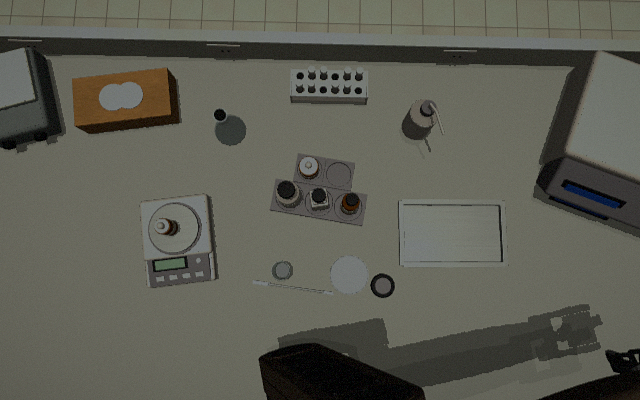

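View pics/scene0.png

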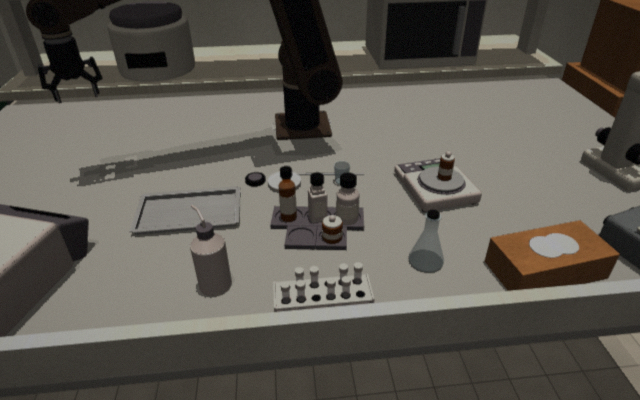

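Top view: wide (287,190), square (319,197), slim (350,203) in the front row; low jar (308,167), empty well (339,173); balance left (174,228), tray right (453,233); beaker (283,270), flask (230,128). I'll zoom in for measurement.

Run:
```python
import cv2
im=cv2.imread("pics/top0.png")
a=cv2.resize(im[145:235,265:375],None,fx=5,fy=5,interpolation=cv2.INTER_CUBIC)
b=cv2.resize(im[190:290,135:220],None,fx=2.6,fy=2.6,interpolation=cv2.INTER_CUBIC)
import numpy as np
b=cv2.copyMakeBorder(b,0,a.shape[0]-b.shape[0],0,0,cv2.BORDER_CONSTANT)
cv2.imwrite("pics/c1.png",np.clip(np.hstack([a,b])*1.8,0,255).astype('uint8'));print(a.shape,b.shape)
```

```text
(450, 550, 3) (450, 221, 3)
```

View pics/c1.png

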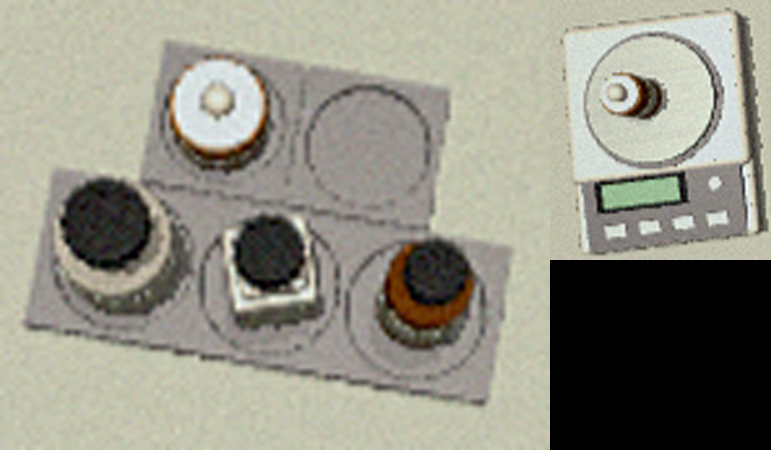

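```bash
cat > h.py <<'E'
from plant import *
import cv2,numpy as np
from scipy.spatial.transform import Rotation as Ro
def back(n,u,v,z,st=None):
    i=camera_info(n);d=np.linalg.solve(i["K"],[u,v,1.])
    if n=="wrist":
        T=i["mount"];q=Ro.from_quat(st["tcp_rot"])
        o=q.apply(T[:3,3])+st["eef_pos"];d=q.apply(T[:3,:3]@d)
    else: o=-i["R"].T@i["t"];d=i["R"].T@d
    return (o+d*(z-o[2])/d[2])
def proj(n,X,st=None):
    i=camera_info(n);X=np.asarray(X,float)
    if n=="wrist":
        T=i["mount"];q=Ro.from_quat(st["tcp_rot"])
        c=T[:3,:3].T@(q.inv().apply(X-st["eef_pos"])-T[:3,3])
    else: c=i["R"]@X+i["t"]
    p=i["K"]@c;return p[:2]/p[2]
def snap(n,f):
    st=get_state();im=read_camera(n);cv2.imwrite("pics/"+f,im[:,:,::-1]);return st,im
E
python3 - <<'E'
from h import *
P=lambda cx,cy:(265+cx/5,145+cy/5)
Q=lambda cx,cy:(135+(cx-550)/2.6,190+cy/2.6)
for k,p,z in [("wide",P(105,222),.139),("square",P(268,253),.141),("slim",P(437,271),.160),("lowknob",P(217,98),.077),("lowlid",P(218,102),.06),("free",P(368,148),.014),("wW",P(120,257),.014),("wSq",P(270,290),.014),("wSl",P(417,312),.014),
 ("rFL",P(25,327),.014),("rFR",P(487,404),.014),("rFBR",P(512,247),.014),("rFBL",P(52,168),.014),("rBBL",P(166,40),.014),("rBBR",P(449,89),.014),
 ("pan",Q(653,99),.056),("tallknob",Q(615,93),.139),
 ("tBL",(399,201),.018),("tBR",(504,201),.018),("tFR",(507,266),.018),("tFL",(400,266),.018),("beaker",(283,270),.03),("flasktop",(220,115),.142)]:
    print(k,np.round(back("top",*p,z),3)[:2])
print(Ro.from_quat(get_state()["tcp_rot"]).as_matrix().round(2))
E
```

```text
wide [0.563 0.073]
square [ 0.55  -0.003]
slim [ 0.541 -0.079]
lowknob [0.635 0.024]
lowlid [0.636 0.024]
free [ 0.623 -0.053]
wW [0.564 0.074]
wSq [ 0.548 -0.004]
wSl [ 0.539 -0.079]
rFL [0.527 0.121]
rFR [ 0.492 -0.115]
rFBR [ 0.573 -0.127]
rFBL [0.609 0.11 ]
rBBL [0.678 0.053]
rBBR [ 0.655 -0.094]
pan [0.474 0.348]
tallknob [0.473 0.356]
tBL [ 0.557 -0.208]
tBR [ 0.563 -0.477]
tFR [ 0.399 -0.479]
tFL [ 0.393 -0.21 ]
beaker [0.378 0.082]
flasktop [0.736 0.233]
[[ 0.93  0.37 -0.  ]
 [ 0.37 -0.93  0.  ]
 [ 0.   -0.   -1.  ]]
```

Rack yaw is about -8.7°, the tray centre about (0.478, -0.344), and the order slim, square, wide keeps paths clear. Moving above the slim bottle.

```bash
python3 -m jog '{"travel":[[19,36,0],[19,36,0],[19,36,0],[19,36,0],[19,36,0]],"dr":[[0,0,4],[0,0,4],[0,0,4],[0,0,4],[0,0,4]],"jaw":[0,0,0,0,0]}'
python3 -m jog '{"travel":[[19,36,0],[19,36,0],[19,36,0],[19,36,0],[19,36,0]],"dr":[[0,0,4],[0,0,4],[0,0,4],[0,0,4],[0,0,4]],"jaw":[0,0,0,0,0]}'
python3 -m jog '{"travel":[[19,36,0],[19,36,0],[19,36,0],[19,36,0],[10,10,0]],"dr":[[0,0,4],[0,0,4],[0,0,4],[0,0,4],[0,0,4]],"jaw":[0,0,0,0,0]}'
python3 -m jog '{"travel":[[0,0,0],[0,0,0],[0,0,0]],"dr":[[0,0,0],[0,0,0],[0,0,0]],"jaw":[60,60,60]}'
python3 - <<'E'
from h import *
st,im=snap("wrist","w1.png")
for k,X in dict(wide=(.563,.073,.139),square=(.55,-.003,.141),slim=(.540,-.079,.160)).items(): print(k,proj("wrist",X,st).round())
print(st["eef_pos"],Ro.from_quat(st["tcp_rot"]).as_matrix().round(3).tolist(),st["opening"])
E
```

```text
time: 0.52
eef_pos: [0.3418, -0.4464, 0.2306]
tcp_rot: [0.935, 0.355, 0.0, -0.001]
contact_force: [0.6, 0.5, 0.3]
opening: 1.004
time: 0.93
eef_pos: [0.4368, -0.2663, 0.2309]
tcp_rot: [0.859, 0.512, -0.0, -0.0]
contact_force: [0.0, -0.7, -0.1]
opening: 1.004
time: 1.35
eef_pos: [0.5233, -0.1097, 0.2309]
tcp_rot: [0.756, 0.655, 0.001, -0.001]
contact_force: [0.1, -0.6, -0.4]
opening: 0.999
time: 1.6
eef_pos: [0.5219, -0.1149, 0.2309]
tcp_rot: [0.759, 0.652, -0.0, -0.0]
contact_force: [0.1, -0.4, 0.3]
opening: 0.767
wide [343. -79.]
square [339.  54.]
slim [341. 166.]
[ 0.52194248 -0.11486139  0.23085857] [[0.151, 0.989, -0.001], [0.989, -0.151, -0.0], [-0.0, -0.001, -1.0]] 0.7666265365002105
```

View pics/w1.png

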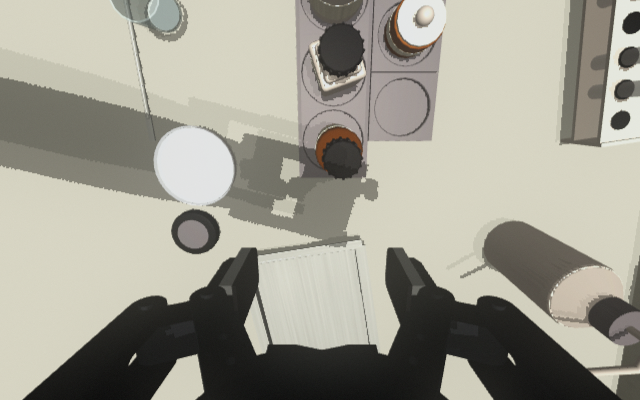

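The slim cap is at (343,158), square cap (342,48), free well (403,106); these are close to predictions. I'll compute from this close view.

Run:
```python
from h import *
st=get_state()
for k,p,z in [("slim",(343,158),.160),("square",(342,48),.141),("free",(403,106),.014),("lowknob",(425,15),.075),("wSl",(335,142),.014),("wSq",(335,75),.014)]: print(k,back("wrist",*p,z,st).round(4)[:2])
```

```text
slim [ 0.5422 -0.0739]
square [ 0.5526 -0.    ]
free [ 0.6251 -0.0474]
lowknob [0.634  0.0267]
wSl [ 0.5424 -0.0758]
wSq [ 0.5526 -0.003 ]
```

```bash
python3 -m jog '{"travel":[[10,20,0],[9,19,0],[0,0,-30],[0,0,-30],[0,0,-20]],"dr":[[0,0,0],[0,0,0],[0,0,0],[0,0,0],[0,0,0]],"jaw":[60,60,60,60,60]}'
python3 -m jog '{"travel":[[0,0,-15],[0,0,-10],[0,0,0],[0,0,0],[0,0,0]],"dr":[[0,0,0],[0,0,0],[0,0,0],[0,0,0],[0,0,0]],"jaw":[60,60,60,60,60]}'
python3 - <<'E'
from h import *
st,im=snap("wrist","w2.png")
print(st["eef_pos"])
E
```

```text
time: 2.07
eef_pos: [0.5401, -0.0762, 0.149]
tcp_rot: [0.759, 0.651, -0.001, -0.001]
contact_force: [0.2, 0.3, -0.8]
opening: 0.766
time: 2.48
eef_pos: [0.5423, -0.0762, 0.1277]
tcp_rot: [0.758, 0.652, 0.001, 0.001]
contact_force: [0.7, -0.0, -0.9]
opening: 0.76
[ 0.54229518 -0.07621525  0.12773698]
```

View pics/w2.png

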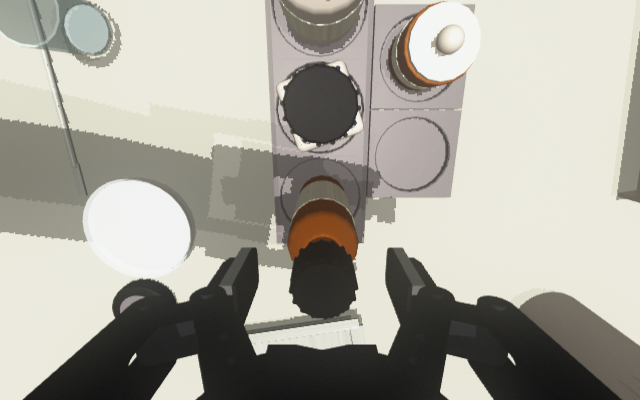

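The cap is centred between the pads at (323,275). Closing and lifting.

```bash
python3 -m jog '{"travel":[[0,0,0],[0,0,0],[0,0,0],[0,0,0],[0,0,0]],"dr":[[0,0,0],[0,0,0],[0,0,0],[0,0,0],[0,0,0]],"jaw":[255,255,255,255,255]}' 50
python3 -m jog '{"travel":[[0,0,0],[0,0,0],[0,0,0],[0,0,10],[0,0,20]],"dr":[[0,0,0],[0,0,0],[0,0,0],[0,0,0],[0,0,0]],"jaw":[255,255,255,255,255]}'
python3 -m jog '{"travel":[[0,0,20],[0,0,0],[0,0,0],[0,0,0],[0,0,0]],"dr":[[0,0,0],[0,0,0],[0,0,0],[0,0,0],[0,0,0]],"jaw":[255,255,255,255,255]}'
```

```text
time: 2.95
eef_pos: [0.5422, -0.0755, 0.1272]
tcp_rot: [0.758, 0.652, 0.0, 0.001]
contact_force: [0.6, 0.0, 2.3]
opening: 0.312
time: 3.37
eef_pos: [0.5384, -0.0744, 0.1528]
tcp_rot: [0.758, 0.652, -0.002, -0.004]
contact_force: [-0.2, 0.1, -0.8]
opening: 0.31
time: 3.78
eef_pos: [0.5402, -0.075, 0.1742]
tcp_rot: [0.758, 0.652, -0.001, -0.002]
contact_force: [-0.2, 0.9, -1.1]
opening: 0.313
```

```bash
python3 -m jog '{"travel":[[-3,-15,0],[-5,-25,0],[-6,-35,0],[-6,-35,0],[-6,-35,0]],"dr":[[0,0,0],[0,0,0],[0,0,0],[0,0,0],[0,0,0]],"jaw":[255,255,255,255,255]}'
python3 -m jog '{"travel":[[-6,-35,0],[-6,-35,0],[-6,-35,0],[-6,-35,0],[-6,-30,0]],"dr":[[0,0,0],[0,0,0],[0,0,0],[0,0,0],[0,0,0]],"jaw":[255,255,255,255,255]}'
python3 -m jog '{"travel":[[-6,-20,0],[0,-14,0],[0,0,0],[0,0,0],[0,0,0]],"dr":[[0,0,0],[0,0,0],[0,0,0],[0,0,0],[0,0,0]],"jaw":[255,255,255,255,255]}'
python3 -m jog '{"travel":[[0,0,-15],[0,0,-15],[0,0,-10],[0,0,0],[0,0,0]],"dr":[[0,0,0],[0,0,0],[0,0,0],[0,0,0],[0,0,0]],"jaw":[255,255,255,255,255]}'
python3 - <<'E'
from h import *
st,im=snap("scene","s1.png"); a=cv2.resize(im[80:280,80:400],None,fx=2.4,fy=2.4)[:,:,::-1];cv2.imwrite("pics/s1c.png",a)
E
```

```text
time: 4.2
eef_pos: [0.5143, -0.221, 0.1746]
tcp_rot: [0.758, 0.653, -0.0, -0.001]
contact_force: [0.4, 1.1, -1.5]
opening: 0.31
time: 4.62
eef_pos: [0.4842, -0.392, 0.1744]
tcp_rot: [0.758, 0.652, -0.0, -0.001]
contact_force: [1.0, -1.6, -0.7]
opening: 0.31
time: 5.03
eef_pos: [0.4798, -0.4228, 0.1755]
tcp_rot: [0.758, 0.653, 0.0, -0.001]
contact_force: [-0.2, 0.8, -1.3]
opening: 0.309
time: 5.45
eef_pos: [0.4796, -0.4229, 0.1355]
tcp_rot: [0.758, 0.653, 0.0, -0.001]
contact_force: [-0.4, -0.6, -0.9]
opening: 0.312
```

View pics/s1c.png

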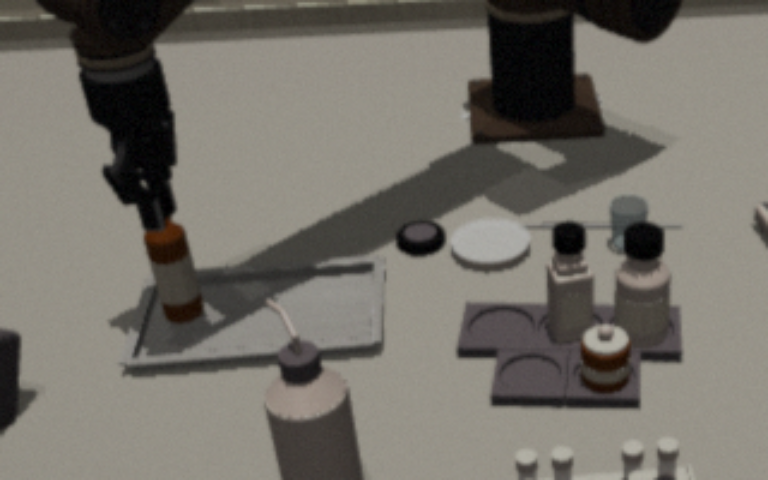

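The slim bottle hangs above the tray at its left end. I'll check whether its lean in the picture is just perspective.

Run:
```python
from h import *
for z in (.015,.05,.12,.13): print(z,((proj("scene",(.48,-.423,z))-[80,80])*2.4).round())
```

```text
0.015 [184. 314.]
0.05 [177. 288.]
0.12 [162. 234.]
0.13 [160. 226.]
```

```bash
python3 -m jog '{"travel":[[0,0,-8],[0,0,-2],[0,0,0],[0,0,0]],"dr":[[0,0,0],[0,0,0],[0,0,0],[0,0,0]],"jaw":[255,255,255,255]}'
for i in 1; do python3 -m jog '{"travel":[[0,0,-1.5],[0,0,0],[0,0,0]],"dr":[[0,0,0],[0,0,0],[0,0,0]],"jaw":[255,255,255]}'; done
python3 -m jog '{"travel":[[0,0,-1.5],[0,0,0],[0,0,0]],"dr":[[0,0,0],[0,0,0],[0,0,0]],"jaw":[255,255,255]}'
```

```text
time: 5.83
eef_pos: [0.4795, -0.4244, 0.1263]
tcp_rot: [0.758, 0.652, 0.0, -0.0]
contact_force: [0.1, 0.7, -2.4]
opening: 0.311
time: 6.08
eef_pos: [0.4795, -0.4244, 0.1249]
tcp_rot: [0.758, 0.652, 0.0, 0.0]
contact_force: [-0.3, 0.6, -2.1]
opening: 0.315
time: 6.33
eef_pos: [0.4795, -0.4243, 0.1232]
tcp_rot: [0.758, 0.652, 0.0, -0.0]
contact_force: [0.1, -0.6, -0.6]
opening: 0.314
```

```bash
python3 -m jog '{"travel":[[0,0,-1],[0,0,0],[0,0,0]],"dr":[[0,0,0],[0,0,0],[0,0,0]],"jaw":[255,255,255]}'
python3 -m jog '{"travel":[[0,0,-0.8],[0,0,0],[0,0,0]],"dr":[[0,0,0],[0,0,0],[0,0,0]],"jaw":[255,255,255]}'
```

```text
time: 6.58
eef_pos: [0.4795, -0.4243, 0.1223]
tcp_rot: [0.758, 0.652, 0.0, -0.0]
contact_force: [0.2, -0.0, -1.8]
opening: 0.312
time: 6.83
eef_pos: [0.4797, -0.4246, 0.1222]
tcp_rot: [0.758, 0.652, -0.0, 0.0]
contact_force: [-0.3, 0.9, 2.3]
opening: 0.309
```

Contact is exactly where predicted (0.1222). Releasing, then on to the square bottle.

```bash
python3 -m jog '{"travel":[[0,0,0],[0,0,0],[0,0,0],[0,0,0],[0,0,10]],"dr":[[0,0,0],[0,0,0],[0,0,0],[0,0,0],[0,0,0]],"jaw":[50,50,50,50,50]}'
python3 -m jog '{"travel":[[0,0,30],[0,0,38],[3,18,0],[6,35,0],[6,35,0]],"dr":[[0,0,0],[0,0,0],[0,0,0],[0,0,0],[0,0,0]],"jaw":[50,50,50,50,50]}'
python3 -m jog '{"travel":[[6,35,0],[6,35,0],[6,35,0],[6,35,0],[6,35,0]],"dr":[[0,0,0],[0,0,0],[0,0,0],[0,0,0],[0,0,0]],"jaw":[50,50,50,50,50]}'
python3 -m jog '{"travel":[[6,35,0],[6,35,0],[6,35,0],[6,35,0],[3,19.5,0]],"dr":[[0,0,0],[0,0,0],[0,0,0],[0,0,0],[0,0,0]],"jaw":[50,50,50,50,50]}'
python3 -m jog '{"travel":[[0,0,0],[0,0,0],[0,0,0]],"dr":[[0,0,0],[0,0,0],[0,0,0]],"jaw":[50,50,50]}'
python3 - <<'E'
from h import *
st,im=snap("wrist","w3.png")
print(proj("wrist",(.5515,-.002,.141),st),st["eef_pos"])
E
```

```text
time: 7.25
eef_pos: [0.4784, -0.4231, 0.1292]
tcp_rot: [0.758, 0.652, 0.0, -0.002]
contact_force: [-1.0, 1.1, 0.6]
opening: 0.804
time: 7.67
eef_pos: [0.495, -0.3367, 0.2018]
tcp_rot: [0.759, 0.651, 0.0, 0.002]
contact_force: [0.4, 1.4, -0.7]
opening: 0.803
time: 8.08
eef_pos: [0.5248, -0.1597, 0.2006]
tcp_rot: [0.758, 0.652, 0.0, 0.001]
contact_force: [0.2, -0.1, 1.1]
opening: 0.806
time: 8.5
eef_pos: [0.5518, 0.0015, 0.2006]
tcp_rot: [0.757, 0.653, 0.001, 0.0]
contact_force: [-0.5, 0.1, 0.5]
opening: 0.804
time: 8.75
eef_pos: [0.5516, -0.0024, 0.2]
tcp_rot: [0.758, 0.652, 0.0, 0.0]
contact_force: [0.5, -0.3, -0.1]
opening: 0.802
[323.23903354 221.17829604] [ 0.55159615 -0.00237273  0.20000938]
```

View pics/w3.png

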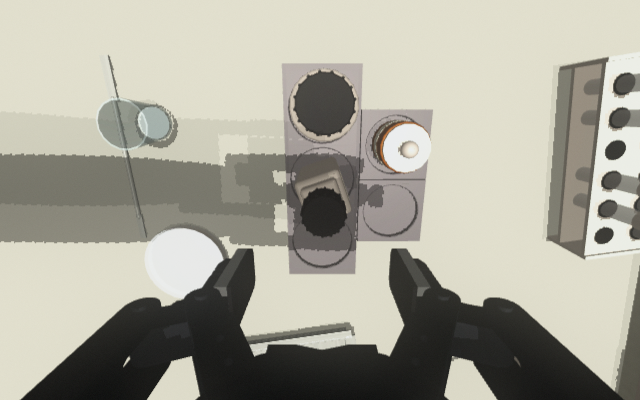

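```bash
python3 - <<'E'
from h import *
st=get_state()
for k,p,z in [("square",(323,212),.141),("wide",(325,103),.139),("lowknob",(410,149),.075),("free",(389,210),.014),("wSq",(322,178),.014),("wSl",(322,238),.014)]: print(k,back("wrist",*p,z,st).round(4)[:2])
E
python3 -m jog '{"travel":[[0,4,-25],[0,0,-35],[0,0,-20],[0,0,-11],[0,0,0]],"dr":[[0,0,0],[0,0,0],[0,0,0],[0,0,0],[0,0,0]],"jaw":[50,50,50,50,50]}'
python3 -m jog '{"travel":[[0,0,0],[0,0,0],[0,0,0],[0,0,0],[0,0,0]],"dr":[[0,0,0],[0,0,0],[0,0,0],[0,0,0],[0,0,0]],"jaw":[50,255,255,255,255]}'
python3 -m jog '{"travel":[[0,0,0],[0,0,0],[0,0,0],[0,0,10],[0,0,20]],"dr":[[0,0,0],[0,0,0],[0,0,0],[0,0,0],[0,0,0]],"jaw":[255,255,255,255,255]}'
python3 -m jog '{"travel":[[0,0,20],[0,0,0],[0,0,0],[0,0,0],[0,0,0]],"dr":[[0,0,0],[0,0,0],[0,0,0],[0,0,0],[0,0,0]],"jaw":[255,255,255,255,255]}'
```

```text
square [0.5523 0.0045]
wide [0.5645 0.0771]
lowknob [0.6345 0.0293]
free [ 0.6226 -0.0467]
wSq [0.5514 0.0023]
wSl [ 0.5405 -0.0698]
time: 9.22
eef_pos: [0.5494, 0.0013, 0.1055]
tcp_rot: [0.759, 0.651, -0.002, -0.002]
contact_force: [-0.3, 0.7, -0.3]
opening: 0.801
time: 9.63
eef_pos: [0.5529, 0.0019, 0.1105]
tcp_rot: [0.758, 0.652, 0.001, 0.002]
contact_force: [0.3, -0.2, 3.1]
opening: 0.358
time: 10.05
eef_pos: [0.5483, 0.0028, 0.1353]
tcp_rot: [0.758, 0.652, -0.003, -0.003]
contact_force: [-0.8, -0.2, -3.7]
opening: 0.358
time: 10.47
eef_pos: [0.5501, 0.0024, 0.1564]
tcp_rot: [0.758, 0.652, -0.001, -0.002]
contact_force: [-0.4, -0.1, -2.4]
opening: 0.359
```

```bash
python3 -m jog '{"travel":[[-3,-15,0],[-5,-25,0],[-7,-35,0],[-7,-35,0],[-7,-35,0]],"dr":[[0,0,0],[0,0,0],[0,0,0],[0,0,0],[0,0,0]],"jaw":[255,255,255,255,255]}'
python3 -m jog '{"travel":[[-8,-35,0],[-8,-35,0],[-8,-35,0],[-8,-35,0],[-7,-30,0]],"dr":[[0,0,0],[0,0,0],[0,0,0],[0,0,0],[0,0,0]],"jaw":[255,255,255,255,255]}'
python3 -m jog '{"travel":[[-5,-20,0],[0,-11,0],[0,0,0],[0,0,0],[0,0,-15]],"dr":[[0,0,0],[0,0,0],[0,0,0],[0,0,0],[0,0,0]],"jaw":[255,255,255,255,255]}'
python3 -m jog '{"travel":[[0,0,-20],[0,0,-10],[0,0,-6],[0,0,0],[0,0,0]],"dr":[[0,0,0],[0,0,0],[0,0,0],[0,0,0],[0,0,0]],"jaw":[255,255,255,255,255]}'
python3 -m jog '{"travel":[[0,0,-1.5],[0,0,0],[0,0,0]],"dr":[[0,0,0],[0,0,0],[0,0,0]],"jaw":[255,255,255]}'
python3 -m jog '{"travel":[[0,0,-1],[0,0,0],[0,0,0]],"dr":[[0,0,0],[0,0,0],[0,0,0]],"jaw":[255,255,255]}'
```

```text
time: 10.88
eef_pos: [0.5212, -0.1435, 0.1568]
tcp_rot: [0.758, 0.653, -0.001, -0.001]
contact_force: [0.9, -0.3, -1.8]
opening: 0.36
time: 11.3
eef_pos: [0.482, -0.3145, 0.1568]
tcp_rot: [0.758, 0.652, -0.0, -0.001]
contact_force: [1.1, 0.3, -2.7]
opening: 0.356
time: 11.72
eef_pos: [0.4804, -0.3439, 0.146]
tcp_rot: [0.758, 0.653, 0.001, 0.002]
contact_force: [0.2, -0.7, -2.3]
opening: 0.363
time: 12.13
eef_pos: [0.479, -0.3433, 0.1078]
tcp_rot: [0.758, 0.653, 0.0, 0.0]
contact_force: [0.2, 0.0, -2.4]
opening: 0.359
time: 12.38
eef_pos: [0.4786, -0.3439, 0.1063]
tcp_rot: [0.758, 0.652, 0.0, 0.0]
contact_force: [-0.8, -0.2, -3.2]
opening: 0.357
time: 12.63
eef_pos: [0.4787, -0.3442, 0.1055]
tcp_rot: [0.758, 0.652, 0.0, 0.0]
contact_force: [0.2, -0.5, -0.3]
opening: 0.366
```

```bash
python3 -m jog '{"travel":[[0,0,-1],[0,0,0],[0,0,0]],"dr":[[0,0,0],[0,0,0],[0,0,0]],"jaw":[255,255,255]}'
python3 -m jog '{"travel":[[0,0,-0.8],[0,0,0],[0,0,0]],"dr":[[0,0,0],[0,0,0],[0,0,0]],"jaw":[255,255,255]}'
```

```text
time: 12.88
eef_pos: [0.4789, -0.3443, 0.1054]
tcp_rot: [0.758, 0.652, -0.0, 0.001]
contact_force: [-1.1, 1.9, 5.1]
opening: 0.357
time: 13.13
eef_pos: [0.4791, -0.3445, 0.1054]
tcp_rot: [0.758, 0.652, -0.0, 0.001]
contact_force: [-1.8, 1.3, 7.3]
opening: 0.359
```

Placed on the tray floor. Next the wide bottle.

```bash
python3 -m jog '{"travel":[[0,0,0],[0,0,0],[0,0,0],[0,0,0],[0,0,10]],"dr":[[0,0,0],[0,0,0],[0,0,0],[0,0,0],[0,0,0]],"jaw":[40,40,40,40,40]}'
python3 -m jog '{"travel":[[0,0,35],[0,0,40],[3,18,10],[7,35,0],[7,35,0]],"dr":[[0,0,0],[0,0,0],[0,0,0],[0,0,0],[0,0,0]],"jaw":[40,40,40,40,40]}'
python3 -m jog '{"travel":[[7,35,0],[7,35,0],[7,35,0],[7,35,0],[8,35,0]],"dr":[[0,0,0],[0,0,0],[0,0,0],[0,0,0],[0,0,0]],"jaw":[40,40,40,40,40]}'
python3 -m jog '{"travel":[[8,35,0],[8,35,0],[8,35,0],[8,35,0],[2,16,0]],"dr":[[0,0,0],[0,0,0],[0,0,0],[0,0,0],[0,0,0]],"jaw":[40,40,40,40,40]}'
python3 -m jog '{"travel":[[0,0,0],[0,0,0],[0,0,0]],"dr":[[0,0,0],[0,0,0],[0,0,0]],"jaw":[40,40,40]}'
python3 - <<'E'
from h import *
st,im=snap("wrist","w4.png")
print(proj("wrist",(.564,.075,.139),st),st["eef_pos"])
E
```

```text
time: 13.55
eef_pos: [0.4772, -0.3426, 0.1108]
tcp_rot: [0.758, 0.652, -0.0, -0.003]
contact_force: [0.0, -0.3, -0.5]
opening: 0.843
time: 13.97
eef_pos: [0.4963, -0.2564, 0.201]
tcp_rot: [0.759, 0.651, 0.001, 0.002]
contact_force: [-0.2, 0.4, -0.2]
opening: 0.84
time: 14.38
eef_pos: [0.5316, -0.0792, 0.1991]
tcp_rot: [0.758, 0.652, 0.0, 0.0]
contact_force: [0.5, 0.8, -0.1]
opening: 0.844
time: 14.8
eef_pos: [0.5661, 0.0787, 0.1991]
tcp_rot: [0.757, 0.653, 0.001, 0.0]
contact_force: [0.3, 0.1, -0.4]
opening: 0.844
time: 15.05
eef_pos: [0.5654, 0.0745, 0.1985]
tcp_rot: [0.758, 0.652, -0.0, 0.0]
contact_force: [-0.4, -0.6, -0.5]
opening: 0.84
[321.39701873 221.03321362] [0.56544628 0.07447602 0.19845526]
```

View pics/w4.png

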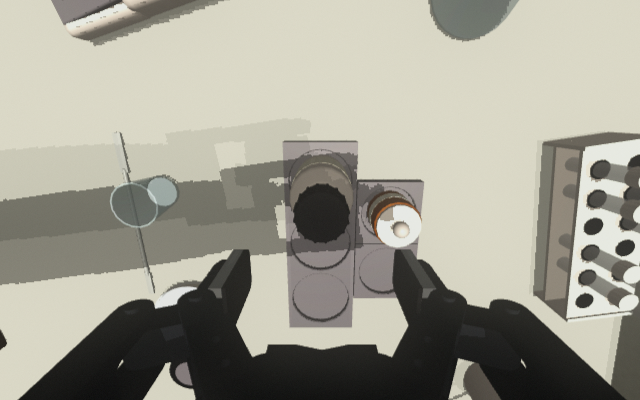

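The wide cap is at (322,214), slightly +y of the prediction, so I'll shift +3 mm and grip.

```bash
python3 -m jog '{"travel":[[0,3,-25],[0,0,-35],[0,0,-20],[0,0,-10],[0,0,0]],"dr":[[0,0,0],[0,0,0],[0,0,0],[0,0,0],[0,0,0]],"jaw":[40,40,40,40,40]}'
python3 -m jog '{"travel":[[0,0,0],[0,0,0],[0,0,0],[0,0,0],[0,0,0]],"dr":[[0,0,0],[0,0,0],[0,0,0],[0,0,0],[0,0,0]],"jaw":[40,255,255,255,255]}' 60
python3 -m jog '{"travel":[[0,0,0],[0,0,0],[0,0,0],[0,0,0]],"dr":[[0,0,0],[0,0,0],[0,0,0],[0,0,0]],"jaw":[255,255,255,255]}'
python3 -m jog '{"travel":[[0,0,10],[0,0,20],[0,0,20],[0,0,0],[0,0,0]],"dr":[[0,0,0],[0,0,0],[0,0,0],[0,0,0],[0,0,0]],"jaw":[255,255,255,255,255]}'
```

```text
time: 15.52
eef_pos: [0.5635, 0.077, 0.1053]
tcp_rot: [0.759, 0.651, -0.002, -0.002]
contact_force: [0.3, 0.6, -1.0]
opening: 0.841
time: 15.93
eef_pos: [0.5666, 0.0781, 0.1105]
tcp_rot: [0.758, 0.652, 0.001, 0.001]
contact_force: [-1.7, 0.4, 5.5]
opening: 0.448
time: 16.27
eef_pos: [0.5667, 0.0781, 0.1105]
tcp_rot: [0.758, 0.652, 0.001, 0.001]
contact_force: [-2.2, -1.0, 5.6]
opening: 0.45
time: 16.68
eef_pos: [0.5661, 0.0782, 0.1592]
tcp_rot: [0.758, 0.652, 0.001, 0.001]
contact_force: [0.6, -0.4, -3.4]
opening: 0.448
```

```bash
python3 -m jog '{"travel":[[-3,-12,0],[-6,-25,0],[-9,-35,0],[-9,-35,0],[-9,-35,0]],"dr":[[0,0,0],[0,0,0],[0,0,0],[0,0,0],[0,0,0]],"jaw":[255,255,255,255,255]}'
python3 -m jog '{"travel":[[-9,-35,0],[-9,-35,0],[-9,-35,0],[-9,-35,0],[-8,-30,0]],"dr":[[0,0,0],[0,0,0],[0,0,0],[0,0,0],[0,0,0]],"jaw":[255,255,255,255,255]}'
python3 -m jog '{"travel":[[-6,-20,0],[-2,-10,0],[0,0,0],[0,0,0],[0,0,-15]],"dr":[[0,0,0],[0,0,0],[0,0,0],[0,0,0],[0,0,0]],"jaw":[255,255,255,255,255]}'
python3 -m jog '{"travel":[[0,0,-20],[0,0,-10],[0,0,-5],[0,0,0],[0,0,0]],"dr":[[0,0,0],[0,0,0],[0,0,0],[0,0,0],[0,0,0]],"jaw":[255,255,255,255,255]}'
python3 -m jog '{"travel":[[0,0,-1.5],[0,0,0],[0,0,0]],"dr":[[0,0,0],[0,0,0],[0,0,0]],"jaw":[255,255,255]}'
python3 -m jog '{"travel":[[0,0,-1],[0,0,0],[0,0,0]],"dr":[[0,0,0],[0,0,0],[0,0,0]],"jaw":[255,255,255]}'
```

```text
time: 17.1
eef_pos: [0.5272, -0.0652, 0.1559]
tcp_rot: [0.758, 0.653, -0.001, -0.002]
contact_force: [0.7, 0.9, -2.8]
opening: 0.452
time: 17.52
eef_pos: [0.4829, -0.2358, 0.156]
tcp_rot: [0.758, 0.652, -0.001, -0.002]
contact_force: [1.0, 0.2, -3.7]
opening: 0.452
time: 17.93
eef_pos: [0.4792, -0.2639, 0.1455]
tcp_rot: [0.758, 0.653, 0.001, 0.002]
contact_force: [0.7, -0.6, -2.4]
opening: 0.445
time: 18.35
eef_pos: [0.478, -0.2634, 0.1086]
tcp_rot: [0.758, 0.653, 0.0, 0.0]
contact_force: [0.1, 0.3, -2.5]
opening: 0.449
time: 18.6
eef_pos: [0.4778, -0.264, 0.1073]
tcp_rot: [0.758, 0.652, 0.0, 0.0]
contact_force: [-0.8, -0.3, -3.7]
opening: 0.455
time: 18.85
eef_pos: [0.4775, -0.2639, 0.1057]
tcp_rot: [0.758, 0.652, 0.0, 0.0]
contact_force: [0.1, -0.1, -3.4]
opening: 0.45
```

```bash
python3 -m jog '{"travel":[[0,0,-0.8],[0,0,0],[0,0,0]],"dr":[[0,0,0],[0,0,0],[0,0,0]],"jaw":[255,255,255]}'
python3 -m jog '{"travel":[[0,0,-0.8],[0,0,0],[0,0,0]],"dr":[[0,0,0],[0,0,0],[0,0,0]],"jaw":[255,255,255]}'
```

```text
time: 19.1
eef_pos: [0.4775, -0.2641, 0.1056]
tcp_rot: [0.758, 0.652, -0.0, 0.0]
contact_force: [-2.0, 0.8, 2.8]
opening: 0.448
time: 19.35
eef_pos: [0.4776, -0.2643, 0.1056]
tcp_rot: [0.758, 0.652, -0.0, 0.0]
contact_force: [-3.2, 1.6, 6.5]
opening: 0.454
```

```bash
python3 -m jog '{"travel":[[0,0,0],[0,0,0],[0,0,0],[0,0,0],[0,0,10]],"dr":[[0,0,0],[0,0,0],[0,0,0],[0,0,0],[0,0,0]],"jaw":[30,30,30,30,30]}'
python3 -m jog '{"travel":[[0,0,35],[0,0,40],[0,15,30],[0,35,10],[0,35,0]],"dr":[[0,0,0],[0,0,0],[0,0,0],[0,0,0],[0,0,0]],"jaw":[30,30,30,30,30]}'
python3 -m jog '{"travel":[[0,35,0],[0,35,0],[0,35,0],[0,35,0],[0,35,0]],"dr":[[0,0,0],[0,0,0],[0,0,0],[0,0,0],[0,0,0]],"jaw":[30,30,30,30,30]}'
python3 -m jog '{"travel":[[0,35,0],[0,35,0],[0,35,0],[0,35,0],[0,35,0]],"dr":[[0,0,0],[0,0,0],[0,0,0],[0,0,0],[0,0,0]],"jaw":[30,30,30,30,30]}'
python3 -m jog '{"travel":[[0,35,0],[0,35,0],[0,35,0],[0,25,0],[0,0,0]],"dr":[[0,0,0],[0,0,0],[0,0,0],[0,0,0],[0,0,0]],"jaw":[30,30,30,30,30]}'
python3 -m jog '{"travel":[[0,0,0],[0,0,0],[0,0,0]],"dr":[[0,0,0],[0,0,0],[0,0,0]],"jaw":[30,30,30]}'
python3 - <<'E'
from h import *
st,im=snap("wrist","w5.png")
print(proj("wrist",(.473,.356,.139),st),proj("wrist",(.474,.348,.056),st),st["eef_pos"],st["qpos"])
s,im=snap("top","t5.png")
E
```

```text
time: 19.77
eef_pos: [0.4763, -0.2629, 0.1122]
tcp_rot: [0.758, 0.652, -0.0, -0.002]
contact_force: [0.0, -0.0, -0.9]
opening: 0.88
time: 20.18
eef_pos: [0.4796, -0.18, 0.235]
tcp_rot: [0.759, 0.651, 0.002, 0.005]
contact_force: [-0.0, 0.2, -0.3]
opening: 0.884
time: 20.6
eef_pos: [0.4774, -0.0022, 0.2301]
tcp_rot: [0.758, 0.652, 0.001, 0.001]
contact_force: [0.8, -0.3, 0.5]
opening: 0.884
time: 21.02
eef_pos: [0.4773, 0.173, 0.2301]
tcp_rot: [0.758, 0.652, 0.001, 0.0]
contact_force: [0.4, -0.1, 0.4]
opening: 0.879
time: 21.43
eef_pos: [0.477, 0.3051, 0.2299]
tcp_rot: [0.757, 0.654, 0.001, -0.001]
contact_force: [-0.5, 0.5, 0.0]
opening: 0.886
time: 21.68
eef_pos: [0.4776, 0.3002, 0.2293]
tcp_rot: [0.758, 0.652, -0.0, 0.0]
contact_force: [-0.3, -1.3, 0.0]
opening: 0.885
[306.43172347 140.66853285] [312.56179522 141.27674086] [0.47764849 0.30017991 0.22933145] [ 3.81386420e-01  4.47449439e-02  1.85459752e+00 -3.07609732e-04
  1.24220358e+00  5.32481544e-01]
```

View pics/w5.png

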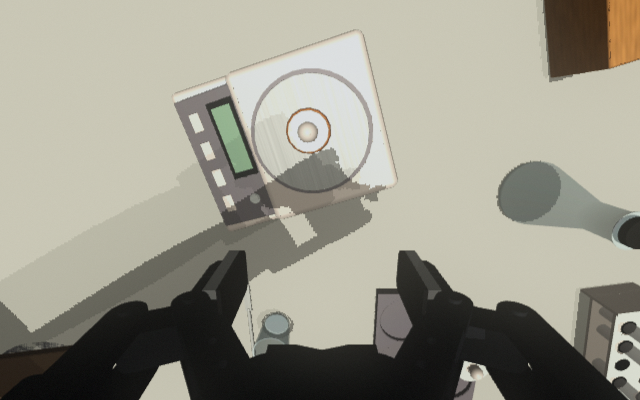

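The tall jar's knob is at (308,131), and the pan circle is centred at (312,131).

Run:
```python
from h import *
st=get_state()
for k,p,z in [("knob",(308,131),.133),("pan",(312,131),.056)]: print(k,back("wrist",*p,z,st).round(4)[:2])
```

```text
knob [0.4752 0.3625]
pan [0.4752 0.3583]
```

Top and wrist differ by 7-10 mm in y here, so I'll use the scene camera as a tie-breaker.

Run:
```python
import cv2,numpy as np
im=cv2.imread("pics/scene0.png"); a=cv2.resize(im[145:215,395:485],None,fx=5,fy=5,interpolation=cv2.INTER_CUBIC)
t=cv2.imread("pics/top0.png"); b=cv2.resize(t[190:260,137:217],None,fx=4,fy=4,interpolation=cv2.INTER_CUBIC)
b=cv2.copyMakeBorder(b,0,350-280,0,0,cv2.BORDER_CONSTANT)
cv2.imwrite("pics/c2.png",np.clip(np.hstack([a,b])*1.7,0,255).astype('uint8'))
```

```text
(no output)
```

View pics/c2.png

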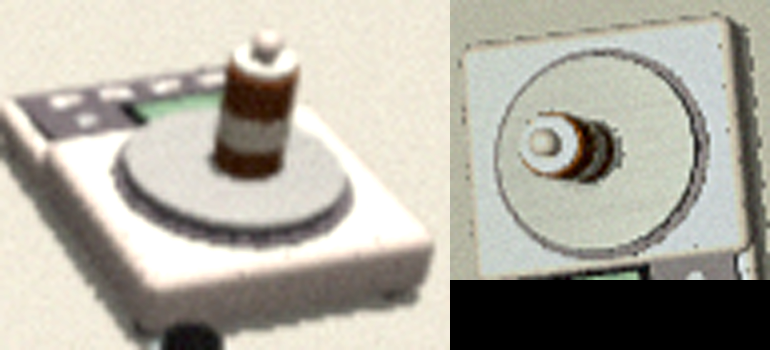

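Run:
```python
from h import *
S=lambda x,y:(395+x/5,145+y/5);T=lambda x,y:(137+(x-450)/4,190+y/4)
print("scene knob",back("scene",*S(267,45),.133)[:2].round(4),"base",back("scene",*S(248,168),.056)[:2].round(4),"pan",back("scene",*S(235,164),.056)[:2].round(4))
print("top knob",back("top",*T(545,141),.133)[:2].round(4),"pan",back("top",*T(597,149),.056)[:2].round(4))
```

```text
scene knob [0.4775 0.3618] base [0.4795 0.3621] pan [0.4747 0.3562]
top knob [0.475  0.3563] pan [0.4759 0.3499]
```

Three views agree on the pan at about (0.475, 0.355) and the jar at (0.4755, 0.361).

```bash
python3 -m jog '{"travel":[[-1,31,0],[-1,30,-20],[0,0,-35],[0,0,-35],[0,0,-30]],"dr":[[0,0,0],[0,0,0],[0,0,0],[0,0,0],[0,0,0]],"jaw":[30,30,30,30,30]}'
python3 -m jog '{"travel":[[0,0,-20],[0,0,-11],[0,0,0],[0,0,0],[0,0,0]],"dr":[[0,0,0],[0,0,0],[0,0,0],[0,0,0],[0,0,0]],"jaw":[30,30,30,30,30]}'
python3 - <<'E'
from h import *
st,im=snap("wrist","w6.png");print(st["eef_pos"],st["contact_force"])
E
```

```text
time: 22.2
eef_pos: [0.4753, 0.3615, 0.1074]
tcp_rot: [0.758, 0.652, -0.0, -0.0]
contact_force: [-0.5, 0.1, -0.7]
opening: 0.882
time: 22.62
eef_pos: [0.4771, 0.3625, 0.0803]
tcp_rot: [0.758, 0.652, 0.002, 0.0]
contact_force: [0.0, 0.6, 0.1]
opening: 0.884
[0.47706554 0.36252877 0.08029537] [0.03495109 0.56522708 0.05572901]
```

View pics/w6.png

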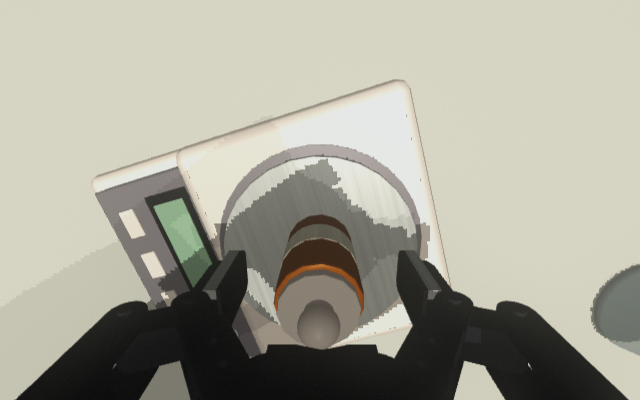

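The jar is centred between the pads (lid at (320,300)). Closing and lifting.

```bash
python3 -m jog '{"travel":[[0,0,0],[0,0,0],[0,0,0],[0,0,0],[0,0,0]],"dr":[[0,0,0],[0,0,0],[0,0,0],[0,0,0],[0,0,0]],"jaw":[255,255,255,255,255]}' 40
python3 -m jog '{"travel":[[0,0,0],[0,0,0],[0,0,0],[0,0,0]],"dr":[[0,0,0],[0,0,0],[0,0,0],[0,0,0]],"jaw":[255,255,255,255]}'
python3 -m jog '{"travel":[[0,0,10],[0,0,25],[0,0,25],[0,0,10],[0,0,0]],"dr":[[0,0,0],[0,0,0],[0,0,0],[0,0,0],[0,0,0]],"jaw":[255,255,255,255,255]}'
python3 -m jog '{"travel":[[0,0,0],[0,0,0],[0,0,0]],"dr":[[0,0,0],[0,0,0],[0,0,0]],"jaw":[255,255,255]}'
```

```text
time: 23.08
eef_pos: [0.476, 0.3625, 0.0793]
tcp_rot: [0.758, 0.652, 0.001, 0.0]
contact_force: [-0.9, -0.1, 5.3]
opening: 0.437
time: 23.42
eef_pos: [0.476, 0.3625, 0.0793]
tcp_rot: [0.758, 0.652, 0.001, 0.0]
contact_force: [-1.7, -0.8, 6.1]
opening: 0.437
time: 23.83
eef_pos: [0.4772, 0.363, 0.1515]
tcp_rot: [0.758, 0.652, 0.003, 0.001]
contact_force: [0.4, 0.6, 0.6]
opening: 0.43
time: 24.08
eef_pos: [0.4743, 0.3615, 0.1458]
tcp_rot: [0.758, 0.652, -0.002, -0.0]
contact_force: [0.1, 0.2, -1.7]
opening: 0.432
```

```bash
python3 -m jog '{"travel":[[6,-17,0],[10,-28,0],[12,-34,0],[12,-34,0],[12,-34,0]],"dr":[[0,0,0],[0,0,0],[0,0,0],[0,0,0],[0,0,0]],"jaw":[255,255,255,255,255]}'
python3 -m jog '{"travel":[[12,-34,0],[12,-34,0],[12,-34,0],[12,-34,0],[12,-34,0]],"dr":[[0,0,0],[0,0,0],[0,0,0],[0,0,0],[0,0,0]],"jaw":[255,255,255,255,255]}'
python3 -m jog '{"travel":[[12,-34,0],[12,-32,0],[12,-28,0],[0,0,0],[0,0,0]],"dr":[[0,0,0],[0,0,0],[0,0,0],[0,0,0],[0,0,0]],"jaw":[255,255,255,255,255]}'
python3 -m jog '{"travel":[[0,0,-25],[0,0,-20],[0,0,-10],[0,0,0],[0,0,0]],"dr":[[0,0,0],[0,0,0],[0,0,0],[0,0,0],[0,0,0]],"jaw":[255,255,255,255,255]}'
python3 - <<'E'
from h import *
st,im=snap("wrist","w7.png");print(st["eef_pos"])
E
```

```text
time: 24.5
eef_pos: [0.5268, 0.2137, 0.1464]
tcp_rot: [0.758, 0.653, -0.001, -0.001]
contact_force: [1.0, -0.3, -1.1]
opening: 0.432
time: 24.92
eef_pos: [0.5869, 0.0435, 0.1464]
tcp_rot: [0.758, 0.652, -0.001, -0.001]
contact_force: [0.9, 0.2, -1.1]
opening: 0.435
time: 25.33
eef_pos: [0.623, -0.0503, 0.1464]
tcp_rot: [0.759, 0.651, -0.001, -0.001]
contact_force: [-0.3, 0.3, -0.9]
opening: 0.436
time: 25.75
eef_pos: [0.6227, -0.0477, 0.0922]
tcp_rot: [0.758, 0.653, -0.001, -0.001]
contact_force: [0.5, 0.3, -0.3]
opening: 0.432
[ 0.62266562 -0.04771977  0.09218354]
```

View pics/w7.png

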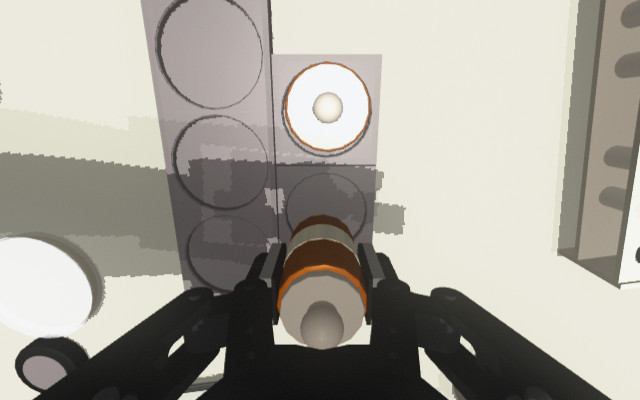

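Run:
```python
from h import *
st=get_state()
for k,p,z in [("free",(326,213),.014),("lowknob",(328,107),.071),("wW",(209,52),.014),("wSq",(221,162),.014),("wSl",(230,258),.014)]: print(k,back("wrist",*p,z,st).round(4)[:2])
print(st["eef_pos"])
```

```text
free [ 0.6257 -0.0488]
lowknob [0.6372 0.0284]
wW [0.5642 0.0762]
wSq [0.554  0.0026]
wSl [ 0.5419 -0.0758]
[ 0.62369877 -0.048131    0.09359633]
```

Aligned with the free well within about 2 mm. Lowering.

```bash
python3 -m jog '{"travel":[[1,0,-20],[0,0,-20],[0,0,-12],[0,0,-6],[0,0,0]],"dr":[[0,0,0],[0,0,0],[0,0,0],[0,0,0],[0,0,0]],"jaw":[255,255,255,255,255]}'
python3 -m jog '{"travel":[[0,0,-1],[0,0,0],[0,0,0]],"dr":[[0,0,0],[0,0,0],[0,0,0]],"jaw":[255,255,255]}'
python3 -m jog '{"travel":[[0,0,-1],[0,0,0],[0,0,0]],"dr":[[0,0,0],[0,0,0],[0,0,0]],"jaw":[255,255,255]}'
```

```text
time: 26.22
eef_pos: [0.6238, -0.0486, 0.0342]
tcp_rot: [0.758, 0.652, -0.001, -0.001]
contact_force: [-0.8, 0.2, -1.2]
opening: 0.435
time: 26.47
eef_pos: [0.6255, -0.0491, 0.0355]
tcp_rot: [0.758, 0.652, 0.001, 0.001]
contact_force: [0.2, -0.0, -0.6]
opening: 0.434
time: 26.72
eef_pos: [0.6247, -0.0489, 0.0335]
tcp_rot: [0.758, 0.652, 0.0, 0.0]
contact_force: [-0.2, -0.8, -0.5]
opening: 0.433
```

```bash
python3 -m jog '{"travel":[[0,0,-1],[0,0,0],[0,0,0]],"dr":[[0,0,0],[0,0,0],[0,0,0]],"jaw":[255,255,255]}'
python3 -m jog '{"travel":[[0,0,-1],[0,0,0],[0,0,0]],"dr":[[0,0,0],[0,0,0],[0,0,0]],"jaw":[255,255,255]}'
python3 -m jog '{"travel":[[0,0,-0.7],[0,0,0],[0,0,0]],"dr":[[0,0,0],[0,0,0],[0,0,0]],"jaw":[255,255,255]}'
```

```text
time: 26.97
eef_pos: [0.6244, -0.0488, 0.032]
tcp_rot: [0.758, 0.652, -0.0, -0.0]
contact_force: [-0.1, 0.5, -2.1]
opening: 0.435
time: 27.22
eef_pos: [0.6246, -0.0489, 0.0313]
tcp_rot: [0.758, 0.652, 0.0, 0.0]
contact_force: [-1.0, 0.5, 0.3]
opening: 0.435
time: 27.47
eef_pos: [0.6247, -0.0489, 0.0313]
tcp_rot: [0.758, 0.652, -0.0, 0.0]
contact_force: [-2.9, -0.5, 5.7]
opening: 0.433
```

```bash
python3 -m jog '{"travel":[[0,0,0],[0,0,0],[0,0,0],[0,0,0],[0,0,10]],"dr":[[0,0,0],[0,0,0],[0,0,0],[0,0,0],[0,0,0]],"jaw":[20,20,20,20,20]}'
python3 -m jog '{"travel":[[0,0,25],[0,0,35],[0,0,25],[4,25,0],[4,30,0]],"dr":[[0,0,0],[0,0,0],[0,0,0],[0,0,0],[0,0,0]],"jaw":[20,20,20,20,20]}'
python3 -m jog '{"travel":[[3,20,0],[0,0,0],[0,0,-25],[0,0,-30],[0,0,-25]],"dr":[[0,0,0],[0,0,0],[0,0,0],[0,0,0],[0,0,0]],"jaw":[20,20,20,20,20]}'
python3 -m jog '{"travel":[[0,0,-15],[0,0,-7],[0,0,-3],[0,0,0],[0,0,0]],"dr":[[0,0,0],[0,0,0],[0,0,0],[0,0,0],[0,0,0]],"jaw":[20,20,20,20,20]}'
python3 - <<'E'
from h import *
st,im=snap("wrist","w8.png");print(st["eef_pos"])
E
```

```text
time: 27.88
eef_pos: [0.6227, -0.0485, 0.0382]
tcp_rot: [0.758, 0.652, -0.001, -0.002]
contact_force: [-1.2, 0.2, -0.5]
opening: 0.916
time: 28.3
eef_pos: [0.6348, 0.0047, 0.1297]
tcp_rot: [0.759, 0.651, 0.002, 0.003]
contact_force: [-0.4, 0.9, -0.6]
opening: 0.92
time: 28.72
eef_pos: [0.6358, 0.0258, 0.0452]
tcp_rot: [0.758, 0.652, 0.0, 0.001]
contact_force: [-0.3, 0.4, -1.1]
opening: 0.916
time: 29.13
eef_pos: [0.6368, 0.0258, 0.0221]
tcp_rot: [0.758, 0.652, 0.001, 0.001]
contact_force: [1.6, -0.3, 0.2]
opening: 0.916
[0.63680332 0.02579507 0.02206199]
```

View pics/w8.png

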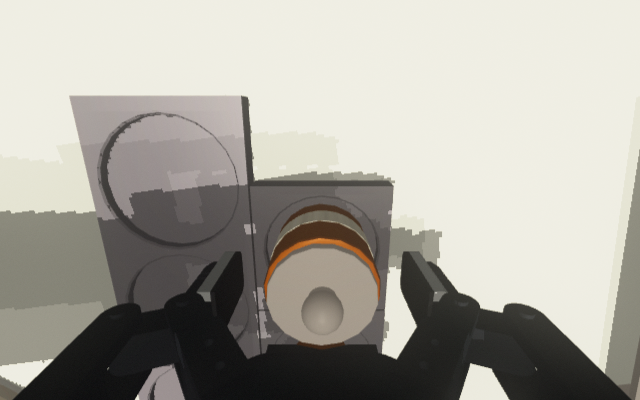

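The low jar is centred between the pads (lid at about (322,297)). Closing and lifting.

```bash
python3 -m jog '{"travel":[[0,0,-1],[0,0,0],[0,0,0],[0,0,0],[0,0,0]],"dr":[[0,0,0],[0,0,0],[0,0,0],[0,0,0],[0,0,0]],"jaw":[20,255,255,255,255]}' 40
python3 -m jog '{"travel":[[0,0,0],[0,0,0],[0,0,0],[0,0,0]],"dr":[[0,0,0],[0,0,0],[0,0,0],[0,0,0]],"jaw":[255,255,255,255]}'
python3 -m jog '{"travel":[[0,0,10],[0,0,25],[0,0,30],[0,0,30],[0,0,15]],"dr":[[0,0,0],[0,0,0],[0,0,0],[0,0,0],[0,0,0]],"jaw":[255,255,255,255,255]}'
python3 -m jog '{"travel":[[0,0,0],[0,0,0],[0,0,0]],"dr":[[0,0,0],[0,0,0],[0,0,0]],"jaw":[255,255,255]}'
```

```text
time: 29.6
eef_pos: [0.6362, 0.0261, 0.0203]
tcp_rot: [0.758, 0.652, 0.001, 0.001]
contact_force: [-0.1, 1.0, 2.9]
opening: 0.577
time: 29.93
eef_pos: [0.6362, 0.0261, 0.0203]
tcp_rot: [0.758, 0.652, 0.001, 0.001]
contact_force: [-0.5, 0.6, 5.6]
opening: 0.573
time: 30.35
eef_pos: [0.6366, 0.0261, 0.133]
tcp_rot: [0.758, 0.652, 0.001, 0.001]
contact_force: [1.5, 0.4, -0.3]
opening: 0.573
time: 30.6
eef_pos: [0.6339, 0.0263, 0.1271]
tcp_rot: [0.758, 0.652, -0.001, -0.001]
contact_force: [-0.6, 1.5, -1.1]
opening: 0.576
```

```bash
python3 -m jog '{"travel":[[-7,14,0],[-12,25,0],[-15,31,0],[-15,31,0],[-15,31,0]],"dr":[[0,0,0],[0,0,0],[0,0,0],[0,0,0],[0,0,0]],"jaw":[255,255,255,255,255]}'
python3 -m jog '{"travel":[[-15,31,0],[-15,31,0],[-15,31,0],[-15,31,0],[-15,31,0]],"dr":[[0,0,0],[0,0,0],[0,0,0],[0,0,0],[0,0,0]],"jaw":[255,255,255,255,255]}'
python3 -m jog '{"travel":[[-13,25,0],[-8,16,0],[0,0,0],[0,0,-20],[0,0,-15]],"dr":[[0,0,0],[0,0,0],[0,0,0],[0,0,0],[0,0,0]],"jaw":[255,255,255,255,255]}'
python3 -m jog '{"travel":[[0,0,-8],[0,0,-4],[0,0,0],[0,0,0],[0,0,0]],"dr":[[0,0,0],[0,0,0],[0,0,0],[0,0,0],[0,0,0]],"jaw":[255,255,255,255,255]}'
python3 - <<'E'
from h import *
st,im=snap("wrist","w9.png");print(st["eef_pos"])
c=proj("wrist",(.475,.355,.056),st);print(c)
E
```

```text
time: 31.02
eef_pos: [0.5687, 0.1597, 0.1269]
tcp_rot: [0.758, 0.652, -0.002, -0.002]
contact_force: [1.0, 0.2, -1.1]
opening: 0.575
time: 31.43
eef_pos: [0.4934, 0.3146, 0.1271]
tcp_rot: [0.758, 0.652, -0.002, -0.001]
contact_force: [0.5, -0.3, -1.0]
opening: 0.575
time: 31.85
eef_pos: [0.4743, 0.3543, 0.0929]
tcp_rot: [0.758, 0.653, -0.001, -0.0]
contact_force: [-0.2, -0.9, -1.7]
opening: 0.575
time: 32.27
eef_pos: [0.4762, 0.3542, 0.0833]
tcp_rot: [0.758, 0.652, 0.001, 0.0]
contact_force: [0.4, 0.2, -0.4]
opening: 0.581
[0.47622287 0.35422064 0.08329363]
[321.60395829 238.78017083]
```

View pics/w9.png

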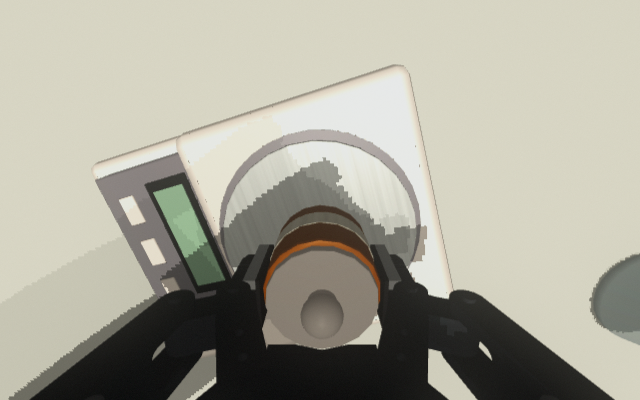

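Run:
```python
from h import *
st=get_state()
u=np.array([.152,.988,0]);v=np.array([.988,-.152,0]);c=np.array([.475,.355,.056])
for k,d in [("far",u),("right",v),("left",-v)]: print(k,proj("wrist",c+.06*d,st).round(1))
for p in [(320,142),(320,130)]: print(back("wrist",*p,.056,st).round(4))
for p in [(219,236),(419,236)]: print(back("wrist",*p,.056,st).round(4))
```

```text
far [321.7 139.7]
right [418.7 239. ]
left [224.1 238.6]
[0.483  0.4132 0.056 ]
[0.484  0.4196 0.056 ]
[0.413  0.3663 0.056 ]
[0.5346 0.3478 0.056 ]
```

The pan edges match a centre of about (0.474, 0.354), and the jar is over it. Lowering.

```bash
python3 -m jog '{"travel":[[-1,0,-6],[0,0,-4],[0,0,0],[0,0,0],[0,0,0]],"dr":[[0,0,0],[0,0,0],[0,0,0],[0,0,0],[0,0,0]],"jaw":[255,255,255,255,255]}'
python3 -m jog '{"travel":[[0,0,-1.5],[0,0,0],[0,0,0]],"dr":[[0,0,0],[0,0,0],[0,0,0]],"jaw":[255,255,255]}'
python3 -m jog '{"travel":[[0,0,-1],[0,0,0],[0,0,0]],"dr":[[0,0,0],[0,0,0],[0,0,0]],"jaw":[255,255,255]}'
python3 -m jog '{"travel":[[0,0,-0.7],[0,0,0],[0,0,0]],"dr":[[0,0,0],[0,0,0],[0,0,0]],"jaw":[255,255,255]}'
```

```text
time: 32.73
eef_pos: [0.4744, 0.3541, 0.0723]
tcp_rot: [0.758, 0.652, -0.0, -0.0]
contact_force: [-0.2, -0.2, -0.9]
opening: 0.574
time: 32.98
eef_pos: [0.4745, 0.3541, 0.0709]
tcp_rot: [0.758, 0.652, -0.0, -0.0]
contact_force: [0.3, -0.3, -0.8]
opening: 0.574
time: 33.23
eef_pos: [0.4745, 0.3541, 0.0699]
tcp_rot: [0.758, 0.652, -0.0, -0.0]
contact_force: [-0.5, -0.1, -1.4]
opening: 0.575
time: 33.48
eef_pos: [0.4745, 0.3541, 0.0692]
tcp_rot: [0.758, 0.652, -0.0, -0.0]
contact_force: [-0.3, -0.3, -1.7]
opening: 0.576
```

```bash
python3 -m jog '{"travel":[[0,0,-0.8],[0,0,0],[0,0,0]],"dr":[[0,0,0],[0,0,0],[0,0,0]],"jaw":[255,255,255]}'
python3 -m jog '{"travel":[[0,0,-0.7],[0,0,0],[0,0,0]],"dr":[[0,0,0],[0,0,0],[0,0,0]],"jaw":[255,255,255]}'
```

```text
time: 33.73
eef_pos: [0.4745, 0.3541, 0.0684]
tcp_rot: [0.758, 0.652, -0.0, -0.0]
contact_force: [-0.2, -0.7, -1.2]
opening: 0.573
time: 33.98
eef_pos: [0.4745, 0.3542, 0.0683]
tcp_rot: [0.758, 0.652, -0.0, 0.0]
contact_force: [-2.6, -1.7, 3.4]
opening: 0.574
```

Set down on the pan. Releasing and heading to the wide bottle in the tray.

```bash
python3 -m jog '{"travel":[[0,0,0],[0,0,0],[0,0,0],[0,0,0],[0,0,10]],"dr":[[0,0,0],[0,0,0],[0,0,0],[0,0,0],[0,0,0]],"jaw":[20,20,20,20,20]}'
python3 -m jog '{"travel":[[0,0,30],[0,0,40],[0,0,40],[0,-18,27],[0,-35,0]],"dr":[[0,0,0],[0,0,0],[0,0,0],[0,0,0],[0,0,0]],"jaw":[20,20,20,20,20]}'
python3 -m jog '{"travel":[[0,-35,0],[0,-35,0],[1,-35,0],[0,-35,0],[0,-35,0]],"dr":[[0,0,0],[0,0,0],[0,0,0],[0,0,0],[0,0,0]],"jaw":[40,40,40,40,40]}'
python3 -m jog '{"travel":[[0,-35,0],[0,-35,0],[1,-35,0],[0,-35,0],[0,-35,0]],"dr":[[0,0,0],[0,0,0],[0,0,0],[0,0,0],[0,0,0]],"jaw":[40,40,40,40,40]}'
python3 -m jog '{"travel":[[0,-35,0],[0,-35,0],[1,-35,0],[0,-35,0],[0,-35,0]],"dr":[[0,0,0],[0,0,0],[0,0,0],[0,0,0],[0,0,0]],"jaw":[40,40,40,40,40]}'
python3 -m jog '{"travel":[[0,-25,0],[0,-15,0],[0,0,0],[0,0,0],[0,0,0]],"dr":[[0,0,0],[0,0,0],[0,0,0],[0,0,0],[0,0,0]],"jaw":[40,40,40,40,40]}'
python3 - <<'E'
from h import *
st,im=snap("wrist","w10.png");print(st["eef_pos"])
s,t=snap("top","t10.png")
s,t=snap("scene","s10.png");a=cv2.resize(t[90:260,90:490],None,fx=2,fy=2,interpolation=cv2.INTER_CUBIC)
b=cv2.resize(im[:,:],(360,225)); 
cv2.imwrite("pics/s10c.png",a[:,:,::-1])
E
```

```text
time: 34.4
eef_pos: [0.473, 0.3533, 0.0757]
tcp_rot: [0.758, 0.652, -0.002, -0.001]
contact_force: [-0.7, -0.9, -0.5]
opening: 0.922
time: 34.82
eef_pos: [0.4783, 0.3044, 0.2245]
tcp_rot: [0.757, 0.654, 0.008, 0.002]
contact_force: [1.5, 0.1, 1.3]
opening: 0.921
time: 35.23
eef_pos: [0.4753, 0.1246, 0.2157]
tcp_rot: [0.758, 0.652, 0.001, 0.0]
contact_force: [0.6, 0.1, -0.6]
opening: 0.844
time: 35.65
eef_pos: [0.4763, -0.0506, 0.2157]
tcp_rot: [0.758, 0.652, 0.0, 0.001]
contact_force: [1.0, 0.4, -0.5]
opening: 0.843
time: 36.07
eef_pos: [0.4773, -0.2257, 0.2157]
tcp_rot: [0.758, 0.652, 0.0, 0.001]
contact_force: [0.8, -1.5, 0.6]
opening: 0.844
time: 36.48
eef_pos: [0.4775, -0.2627, 0.2147]
tcp_rot: [0.758, 0.653, 0.0, -0.0]
contact_force: [0.2, 0.2, -0.5]
opening: 0.847
[ 0.47751646 -0.26271426  0.21474266]
```

View pics/s10c.png

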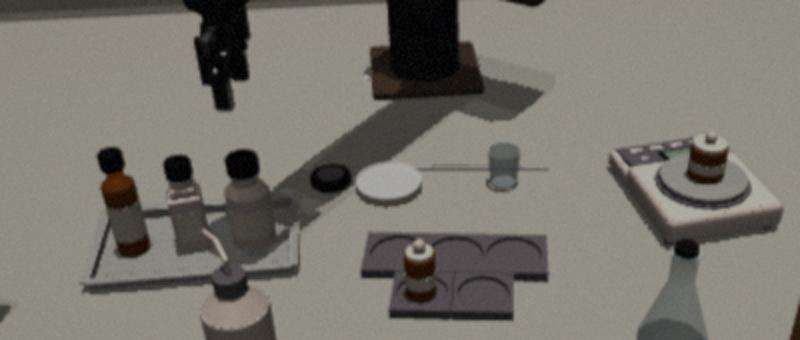

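All three bottles stand in the tray, the tall jar is in the free well and the low jar is mid-pan. Picking up the wide bottle.

```bash
python3 -m jog '{"travel":[[0,-1.5,-20],[0,0,-35],[0,0,-30],[0,0,-15],[0,0,-8]],"dr":[[0,0,0],[0,0,0],[0,0,0],[0,0,0],[0,0,0]],"jaw":[40,40,40,40,40]}'
python3 -m jog '{"travel":[[0,0,0],[0,0,0],[0,0,0],[0,0,0],[0,0,0]],"dr":[[0,0,0],[0,0,0],[0,0,0],[0,0,0],[0,0,0]],"jaw":[40,40,255,255,255]}' 60
python3 -m jog '{"travel":[[0,0,0],[0,0,0],[0,0,0],[0,0,0],[0,0,0]],"dr":[[0,0,0],[0,0,0],[0,0,0],[0,0,0],[0,0,0]],"jaw":[255,255,255,255,255]}'
python3 -m jog '{"travel":[[0,0,10],[0,0,20],[0,0,25],[0,0,0],[0,0,0]],"dr":[[0,0,0],[0,0,0],[0,0,0],[0,0,0],[0,0,0]],"jaw":[255,255,255,255,255]}'
python3 -m jog '{"travel":[[0,0,0],[0,0,0],[0,0,0]],"dr":[[0,0,0],[0,0,0],[0,0,0]],"jaw":[255,255,255]}'
```

```text
time: 37.05
eef_pos: [0.476, -0.263, 0.1035]
tcp_rot: [0.758, 0.653, -0.0, -0.003]
contact_force: [-0.1, 0.3, 0.8]
opening: 0.841
time: 37.47
eef_pos: [0.4782, -0.2661, 0.1088]
tcp_rot: [0.758, 0.652, -0.0, 0.001]
contact_force: [-0.4, -0.1, 2.7]
opening: 0.451
time: 37.88
eef_pos: [0.4781, -0.2662, 0.1088]
tcp_rot: [0.758, 0.652, 0.0, 0.001]
contact_force: [-1.4, -0.1, 5.6]
opening: 0.448
time: 38.3
eef_pos: [0.4782, -0.2659, 0.163]
tcp_rot: [0.758, 0.652, 0.0, 0.002]
contact_force: [-0.5, -0.2, -3.5]
opening: 0.453
time: 38.55
eef_pos: [0.4765, -0.2645, 0.1596]
tcp_rot: [0.758, 0.652, -0.0, -0.002]
contact_force: [-0.6, 0.9, -3.4]
opening: 0.45
```

```bash
python3 -m jog '{"travel":[[3,12,0],[6,25,0],[9,35,0],[9,35,0],[9,35,0]],"dr":[[0,0,0],[0,0,0],[0,0,0],[0,0,0],[0,0,0]],"jaw":[255,255,255,255,255]}'
python3 -m jog '{"travel":[[9,35,0],[9,35,0],[9,35,0],[9,35,0],[8,30,0]],"dr":[[0,0,0],[0,0,0],[0,0,0],[0,0,0],[0,0,0]],"jaw":[255,255,255,255,255]}'
python3 -m jog '{"travel":[[6,20,0],[2,10,0],[0,0,0],[0,0,0],[0,0,-10]],"dr":[[0,0,0],[0,0,0],[0,0,0],[0,0,0],[0,0,0]],"jaw":[255,255,255,255,255]}'
python3 -m jog '{"travel":[[0,0,-10],[0,0,0],[0,0,0],[0,0,0],[0,0,0]],"dr":[[0,0,0],[0,0,0],[0,0,0],[0,0,0],[0,0,0]],"jaw":[255,255,255,255,255]}'
python3 - <<'E'
from h import *
st,im=snap("wrist","w11.png");print(st["eef_pos"])
E
```

```text
time: 38.97
eef_pos: [0.5133, -0.1212, 0.161]
tcp_rot: [0.758, 0.652, -0.0, -0.001]
contact_force: [0.4, -0.5, -3.7]
opening: 0.448
time: 39.38
eef_pos: [0.557, 0.05, 0.161]
tcp_rot: [0.758, 0.653, -0.0, -0.001]
contact_force: [0.3, 0.5, -2.8]
opening: 0.447
time: 39.8
eef_pos: [0.5667, 0.0757, 0.1534]
tcp_rot: [0.758, 0.652, 0.001, 0.002]
contact_force: [1.5, 0.0, -2.2]
opening: 0.449
time: 40.22
eef_pos: [0.5657, 0.0762, 0.142]
tcp_rot: [0.758, 0.652, 0.0, 0.0]
contact_force: [0.6, -0.7, -4.0]
opening: 0.451
[0.5657378  0.07617207 0.1419754 ]
```

View pics/w11.png

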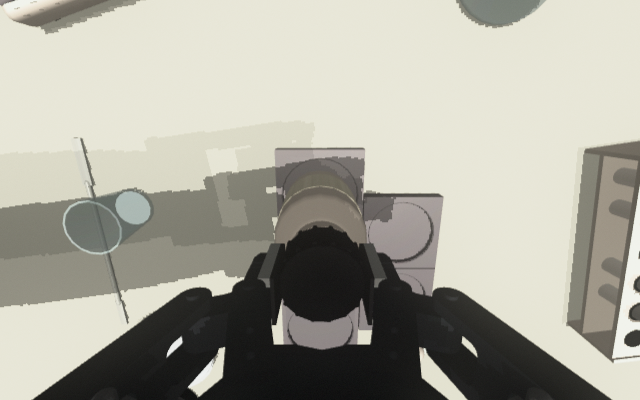

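The bottle is laterally centred over its well (both at column 321). Lowering.

```bash
python3 -m jog '{"travel":[[0,0,-12],[0,0,-8],[0,0,-4],[0,0,0],[0,0,0]],"dr":[[0,0,0],[0,0,0],[0,0,0],[0,0,0],[0,0,0]],"jaw":[255,255,255,255,255]}'
python3 -m jog '{"travel":[[0,0,-1.5],[0,0,0],[0,0,0],[0,0,0]],"dr":[[0,0,0],[0,0,0],[0,0,0],[0,0,0]],"jaw":[255,255,255,255]}'
python3 -m jog '{"travel":[[0,0,-1.2],[0,0,0],[0,0,0]],"dr":[[0,0,0],[0,0,0],[0,0,0]],"jaw":[255,255,255]}'
python3 -m jog '{"travel":[[0,0,-0.8],[0,0,0],[0,0,0]],"dr":[[0,0,0],[0,0,0],[0,0,0]],"jaw":[255,255,255]}'
```

```text
time: 40.68
eef_pos: [0.565, 0.0767, 0.1168]
tcp_rot: [0.758, 0.652, -0.001, -0.001]
contact_force: [-1.2, 0.7, -2.5]
opening: 0.453
time: 41.02
eef_pos: [0.5657, 0.0766, 0.1166]
tcp_rot: [0.758, 0.652, 0.0, 0.0]
contact_force: [-0.2, 0.0, -2.7]
opening: 0.448
time: 41.27
eef_pos: [0.5654, 0.0766, 0.115]
tcp_rot: [0.758, 0.652, -0.0, -0.0]
contact_force: [0.6, -0.8, -3.3]
opening: 0.45
time: 41.52
eef_pos: [0.5654, 0.0766, 0.1141]
tcp_rot: [0.758, 0.652, -0.0, -0.0]
contact_force: [0.1, -0.2, -3.7]
opening: 0.45
```

```bash
python3 -m jog '{"travel":[[0,0,-0.7],[0,0,0],[0,0,0]],"dr":[[0,0,0],[0,0,0],[0,0,0]],"jaw":[255,255,255]}'
python3 -m jog '{"travel":[[0,0,-0.7],[0,0,0],[0,0,0]],"dr":[[0,0,0],[0,0,0],[0,0,0]],"jaw":[255,255,255]}'
```

```text
time: 41.77
eef_pos: [0.5656, 0.0767, 0.1139]
tcp_rot: [0.758, 0.652, 0.0, 0.0]
contact_force: [-1.5, 0.3, -1.0]
opening: 0.45
time: 42.02
eef_pos: [0.5657, 0.0767, 0.1139]
tcp_rot: [0.758, 0.652, 0.0, 0.0]
contact_force: [-2.9, 0.8, 6.3]
opening: 0.447
```

Seated at the well floor. Now the square bottle.

```bash
python3 -m jog '{"travel":[[0,0,0],[0,0,0],[0,0,0],[0,0,0],[0,0,10]],"dr":[[0,0,0],[0,0,0],[0,0,0],[0,0,0],[0,0,0]],"jaw":[40,40,40,40,40]}'
python3 -m jog '{"travel":[[0,0,35],[0,0,35],[-3,-18,12],[-7,-35,0],[-7,-35,0]],"dr":[[0,0,0],[0,0,0],[0,0,0],[0,0,0],[0,0,0]],"jaw":[40,40,40,40,40]}'
python3 -m jog '{"travel":[[-7,-35,0],[-7,-35,0],[-7,-35,0],[-7,-35,0],[-7,-35,0]],"dr":[[0,0,0],[0,0,0],[0,0,0],[0,0,0],[0,0,0]],"jaw":[40,40,40,40,40]}'
python3 -m jog '{"travel":[[-8,-35,0],[-8,-35,0],[-8,-35,0],[-8,-35,0],[-2.5,-18,0]],"dr":[[0,0,0],[0,0,0],[0,0,0],[0,0,0],[0,0,0]],"jaw":[40,40,40,40,40]}'
python3 -m jog '{"travel":[[0,0,0],[0,0,0],[0,0,-20],[0,0,-30],[0,0,-25]],"dr":[[0,0,0],[0,0,0],[0,0,0],[0,0,0],[0,0,0]],"jaw":[40,40,40,40,40]}'
python3 -m jog '{"travel":[[0,0,-15],[0,0,-9],[0,0,0],[0,0,0],[0,0,0]],"dr":[[0,0,0],[0,0,0],[0,0,0],[0,0,0],[0,0,0]],"jaw":[40,40,40,40,40]}'
```

```text
time: 42.43
eef_pos: [0.564, 0.0766, 0.1207]
tcp_rot: [0.758, 0.652, -0.002, -0.001]
contact_force: [-0.7, 0.1, -0.7]
opening: 0.84
time: 42.85
eef_pos: [0.5496, -0.0117, 0.2079]
tcp_rot: [0.757, 0.653, 0.002, 0.002]
contact_force: [0.8, 0.1, -0.5]
opening: 0.847
time: 43.27
eef_pos: [0.5131, -0.1881, 0.2059]
tcp_rot: [0.758, 0.652, 0.0, 0.001]
contact_force: [1.4, -0.1, -0.1]
opening: 0.845
time: 43.68
eef_pos: [0.4779, -0.3482, 0.2058]
tcp_rot: [0.759, 0.651, -0.001, 0.001]
contact_force: [0.1, 0.1, -0.8]
opening: 0.844
time: 44.1
eef_pos: [0.4797, -0.343, 0.1297]
tcp_rot: [0.758, 0.653, 0.0, 0.001]
contact_force: [0.5, -0.3, -0.3]
opening: 0.845
time: 44.52
eef_pos: [0.4801, -0.3447, 0.1076]
tcp_rot: [0.758, 0.653, 0.0, 0.002]
contact_force: [0.6, 0.3, 0.2]
opening: 0.844
```

```bash
python3 -m jog '{"travel":[[0,0,0],[0,0,0],[0,0,0],[0,0,0],[0,0,0]],"dr":[[0,0,0],[0,0,0],[0,0,0],[0,0,0],[0,0,0]],"jaw":[255,255,255,255,255]}' 50
python3 -m jog '{"travel":[[0,0,0],[0,0,0],[0,0,0]],"dr":[[0,0,0],[0,0,0],[0,0,0]],"jaw":[255,255,255]}'
python3 -m jog '{"travel":[[0,0,10],[0,0,20],[0,0,25],[0,0,0],[0,0,0]],"dr":[[0,0,0],[0,0,0],[0,0,0],[0,0,0],[0,0,0]],"jaw":[255,255,255,255,255]}'
python3 -m jog '{"travel":[[3,15,0],[5,25,0],[7,35,0],[7,35,0],[7,35,0]],"dr":[[0,0,0],[0,0,0],[0,0,0],[0,0,0],[0,0,0]],"jaw":[255,255,255,255,255]}'
python3 -m jog '{"travel":[[8,35,0],[8,35,0],[8,35,0],[8,35,0],[7,30,0]],"dr":[[0,0,0],[0,0,0],[0,0,0],[0,0,0],[0,0,0]],"jaw":[255,255,255,255,255]}'
python3 -m jog '{"travel":[[5,20,0],[0.5,11,0],[0,0,0],[0,0,0],[0,0,-15]],"dr":[[0,0,0],[0,0,0],[0,0,0],[0,0,0],[0,0,0]],"jaw":[255,255,255,255,255]}'
python3 -m jog '{"travel":[[0,0,-15],[0,0,-10],[0,0,-4],[0,0,0],[0,0,0]],"dr":[[0,0,0],[0,0,0],[0,0,0],[0,0,0],[0,0,0]],"jaw":[255,255,255,255,255]}'
```

```text
time: 44.93
eef_pos: [0.4796, -0.345, 0.107]
tcp_rot: [0.758, 0.652, 0.0, 0.001]
contact_force: [1.0, -0.2, 2.9]
opening: 0.359
time: 45.18
eef_pos: [0.4796, -0.345, 0.107]
tcp_rot: [0.758, 0.652, 0.0, 0.001]
contact_force: [1.0, 0.0, 6.3]
opening: 0.356
time: 45.6
eef_pos: [0.4793, -0.3446, 0.1614]
tcp_rot: [0.758, 0.652, 0.0, 0.001]
contact_force: [0.0, 0.9, -2.7]
opening: 0.357
time: 46.02
eef_pos: [0.5064, -0.1965, 0.1579]
tcp_rot: [0.758, 0.652, -0.001, -0.003]
contact_force: [-0.0, -0.0, -3.5]
opening: 0.359
time: 46.43
eef_pos: [0.5451, -0.026, 0.158]
tcp_rot: [0.758, 0.653, -0.001, -0.002]
contact_force: [0.1, -0.6, -2.3]
opening: 0.362
time: 46.85
eef_pos: [0.5542, 0.0004, 0.1481]
tcp_rot: [0.758, 0.652, 0.001, 0.002]
contact_force: [1.5, -0.6, -1.5]
opening: 0.356
time: 47.27
eef_pos: [0.5525, 0.0009, 0.1169]
tcp_rot: [0.758, 0.652, -0.0, -0.0]
contact_force: [0.9, 0.2, -2.1]
opening: 0.356
```

Contact is expected at 0.112.

```bash
python3 -m jog '{"travel":[[0,0,-2],[0,0,0],[0,0,0]],"dr":[[0,0,0],[0,0,0],[0,0,0]],"jaw":[255,255,255]}'
python3 -m jog '{"travel":[[0,0,-1.5],[0,0,0],[0,0,0]],"dr":[[0,0,0],[0,0,0],[0,0,0]],"jaw":[255,255,255]}'
python3 -m jog '{"travel":[[0,0,-0.8],[0,0,0],[0,0,0]],"dr":[[0,0,0],[0,0,0],[0,0,0]],"jaw":[255,255,255]}'
python3 -m jog '{"travel":[[0,0,-0.8],[0,0,0],[0,0,0]],"dr":[[0,0,0],[0,0,0],[0,0,0]],"jaw":[255,255,255]}'
```

```text
time: 47.52
eef_pos: [0.5529, 0.0015, 0.1154]
tcp_rot: [0.758, 0.652, 0.0, 0.0]
contact_force: [-0.6, 1.0, -2.2]
opening: 0.358
time: 47.77
eef_pos: [0.5525, 0.0017, 0.1134]
tcp_rot: [0.758, 0.652, 0.0, 0.0]
contact_force: [-0.6, -0.4, -2.4]
opening: 0.358
time: 48.02
eef_pos: [0.5524, 0.0017, 0.1124]
tcp_rot: [0.758, 0.652, -0.0, -0.0]
contact_force: [-0.2, 0.2, -2.5]
opening: 0.358
time: 48.27
eef_pos: [0.5527, 0.0016, 0.112]
tcp_rot: [0.758, 0.652, 0.0, 0.0]
contact_force: [0.2, 0.0, -1.2]
opening: 0.36
```

```bash
python3 -m jog '{"travel":[[0,0,-0.6],[0,0,0],[0,0,0]],"dr":[[0,0,0],[0,0,0],[0,0,0]],"jaw":[255,255,255]}'
python3 -m jog '{"travel":[[0,0,0],[0,0,0],[0,0,0],[0,0,0],[0,0,10]],"dr":[[0,0,0],[0,0,0],[0,0,0],[0,0,0],[0,0,0]],"jaw":[50,50,50,50,50]}'
python3 -m jog '{"travel":[[0,0,35],[0,0,40],[-3,-18,20],[-6,-35,0],[-6,-35,0]],"dr":[[0,0,0],[0,0,0],[0,0,0],[0,0,0],[0,0,0]],"jaw":[50,50,50,50,50]}'
python3 -m jog '{"travel":[[-6,-35,0],[-6,-35,0],[-6,-35,0],[-6,-35,0],[-6,-35,0]],"dr":[[0,0,0],[0,0,0],[0,0,0],[0,0,0],[0,0,0]],"jaw":[50,50,50,50,50]}'
python3 -m jog '{"travel":[[-6,-35,0],[-6,-35,0],[-6,-35,0],[-6,-35,0],[-4,-23,0]],"dr":[[0,0,0],[0,0,0],[0,0,0],[0,0,0],[0,0,0]],"jaw":[50,50,50,50,50]}'
python3 -m jog '{"travel":[[0,0,0],[0,0,0],[0,0,-20],[0,0,-30],[0,0,-20]],"dr":[[0,0,0],[0,0,0],[0,0,0],[0,0,0],[0,0,0]],"jaw":[50,50,50,50,50]}'
python3 -m jog '{"travel":[[0,0,-14],[0,0,-8],[0,0,0],[0,0,0],[0,0,0]],"dr":[[0,0,0],[0,0,0],[0,0,0],[0,0,0],[0,0,0]],"jaw":[50,50,50,50,50]}'
```

```text
time: 48.52
eef_pos: [0.5528, 0.0017, 0.1119]
tcp_rot: [0.758, 0.652, 0.0, 0.0]
contact_force: [-1.7, 0.9, 4.4]
opening: 0.357
time: 48.93
eef_pos: [0.5509, 0.0018, 0.1191]
tcp_rot: [0.758, 0.652, -0.001, -0.002]
contact_force: [-0.3, -0.2, -0.5]
opening: 0.804
time: 49.35
eef_pos: [0.5389, -0.087, 0.22]
tcp_rot: [0.757, 0.653, 0.002, 0.003]
contact_force: [0.6, -0.9, 0.0]
opening: 0.805
time: 49.77
eef_pos: [0.5071, -0.2631, 0.2171]
tcp_rot: [0.758, 0.652, 0.0, 0.001]
contact_force: [1.3, -0.0, 0.7]
opening: 0.802
time: 50.18
eef_pos: [0.4785, -0.4276, 0.217]
tcp_rot: [0.759, 0.651, -0.0, 0.001]
contact_force: [-0.6, 0.3, 0.3]
opening: 0.804
time: 50.6
eef_pos: [0.4797, -0.4226, 0.145]
tcp_rot: [0.758, 0.653, 0.0, -0.0]
contact_force: [-1.1, -0.4, -1.8]
opening: 0.806
time: 51.02
eef_pos: [0.4805, -0.425, 0.1261]
tcp_rot: [0.758, 0.652, -0.0, 0.002]
contact_force: [0.2, 0.3, -0.8]
opening: 0.803
```

```bash
python3 -m jog '{"travel":[[0,0,-1],[0,0,0],[0,0,0],[0,0,0],[0,0,0]],"dr":[[0,0,0],[0,0,0],[0,0,0],[0,0,0],[0,0,0]],"jaw":[50,255,255,255,255]}' 50
python3 -m jog '{"travel":[[0,0,0],[0,0,0],[0,0,0],[0,0,0]],"dr":[[0,0,0],[0,0,0],[0,0,0],[0,0,0]],"jaw":[255,255,255,255]}'
python3 -m jog '{"travel":[[0,0,10],[0,0,20],[0,0,25],[0,0,0],[0,0,0]],"dr":[[0,0,0],[0,0,0],[0,0,0],[0,0,0],[0,0,0]],"jaw":[255,255,255,255,255]}'
python3 -m jog '{"travel":[[3,15,0],[5,25,0],[6,35,0],[6,35,0],[6,35,0]],"dr":[[0,0,0],[0,0,0],[0,0,0],[0,0,0],[0,0,0]],"jaw":[255,255,255,255,255]}'
python3 -m jog '{"travel":[[6,35,0],[6,35,0],[6,35,0],[6,35,0],[6,30,0]],"dr":[[0,0,0],[0,0,0],[0,0,0],[0,0,0],[0,0,0]],"jaw":[255,255,255,255,255]}'
python3 -m jog '{"travel":[[4,20,0],[2,14,0],[0,0,0],[0,0,0],[0,0,-15]],"dr":[[0,0,0],[0,0,0],[0,0,0],[0,0,0],[0,0,0]],"jaw":[255,255,255,255,255]}'
python3 -m jog '{"travel":[[0,0,-15],[0,0,-10],[0,0,-4],[0,0,0],[0,0,0]],"dr":[[0,0,0],[0,0,0],[0,0,0],[0,0,0],[0,0,0]],"jaw":[255,255,255,255,255]}'
python3 -m jog '{"travel":[[0,0,-2],[0,0,0],[0,0,0]],"dr":[[0,0,0],[0,0,0],[0,0,0]],"jaw":[255,255,255]}'
```

```text
time: 51.43
eef_pos: [0.4798, -0.4247, 0.1238]
tcp_rot: [0.758, 0.652, 0.0, 0.001]
contact_force: [-0.7, -0.1, -0.8]
opening: 0.313
time: 51.77
eef_pos: [0.4798, -0.4248, 0.1238]
tcp_rot: [0.758, 0.652, 0.0, 0.001]
contact_force: [1.4, -0.2, 3.3]
opening: 0.315
time: 52.18
eef_pos: [0.4799, -0.425, 0.1796]
tcp_rot: [0.758, 0.652, -0.0, 0.001]
contact_force: [0.4, -0.3, -2.1]
opening: 0.308
time: 52.6
eef_pos: [0.5042, -0.2762, 0.1753]
tcp_rot: [0.758, 0.652, -0.0, -0.003]
contact_force: [0.1, 0.4, -1.1]
opening: 0.313
time: 53.02
eef_pos: [0.5336, -0.1056, 0.1756]
tcp_rot: [0.758, 0.652, -0.001, -0.002]
contact_force: [0.5, 0.7, -1.9]
opening: 0.313
time: 53.43
eef_pos: [0.5427, -0.0758, 0.1649]
tcp_rot: [0.758, 0.652, 0.001, 0.002]
contact_force: [0.0, -0.2, -0.6]
opening: 0.312
time: 53.85
eef_pos: [0.5414, -0.0758, 0.134]
tcp_rot: [0.758, 0.652, -0.0, -0.0]
contact_force: [0.3, 0.1, -1.1]
opening: 0.313
time: 54.1
eef_pos: [0.5419, -0.0755, 0.1328]
tcp_rot: [0.758, 0.652, 0.0, 0.0]
contact_force: [-0.3, 0.7, -1.3]
opening: 0.312
```

Contact is expected at 0.1288.

```bash
python3 -m jog '{"travel":[[0,0,-2],[0,0,0],[0,0,0]],"dr":[[0,0,0],[0,0,0],[0,0,0]],"jaw":[255,255,255]}'
python3 -m jog '{"travel":[[0,0,-1],[0,0,0],[0,0,0]],"dr":[[0,0,0],[0,0,0],[0,0,0]],"jaw":[255,255,255]}'
python3 -m jog '{"travel":[[0,0,-0.7],[0,0,0],[0,0,0]],"dr":[[0,0,0],[0,0,0],[0,0,0]],"jaw":[255,255,255]}'
python3 -m jog '{"travel":[[0,0,-0.7],[0,0,0],[0,0,0]],"dr":[[0,0,0],[0,0,0],[0,0,0]],"jaw":[255,255,255]}'
```

```text
time: 54.35
eef_pos: [0.5415, -0.0753, 0.1301]
tcp_rot: [0.758, 0.652, -0.0, -0.0]
contact_force: [0.7, 0.1, -0.5]
opening: 0.311
time: 54.6
eef_pos: [0.5414, -0.0753, 0.129]
tcp_rot: [0.758, 0.652, -0.0, -0.0]
contact_force: [1.0, 0.1, -1.9]
opening: 0.316
time: 54.85
eef_pos: [0.5417, -0.0754, 0.1287]
tcp_rot: [0.758, 0.652, 0.0, 0.0]
contact_force: [-0.7, 0.5, 0.2]
opening: 0.317
time: 55.1
eef_pos: [0.5419, -0.0755, 0.1286]
tcp_rot: [0.758, 0.652, 0.0, 0.0]
contact_force: [-2.2, -0.3, 5.0]
opening: 0.314
```

Seated. Release, retreat and check.

```bash
python3 -m jog '{"travel":[[0,0,0],[0,0,0],[0,0,0],[0,0,0],[0,0,10]],"dr":[[0,0,0],[0,0,0],[0,0,0],[0,0,0],[0,0,0]],"jaw":[50,50,50,50,50]}'
python3 -m jog '{"travel":[[0,0,35],[0,0,40],[-3,-18,10],[-6,-35,0],[-6,-35,0]],"dr":[[0,0,0],[0,0,0],[0,0,0],[0,0,0],[0,0,0]],"jaw":[50,50,50,50,50]}'
python3 -m jog '{"travel":[[-6,-35,0],[-6,-35,0],[-6,-35,0],[-6,-35,0],[-6,-35,0]],"dr":[[0,0,0],[0,0,0],[0,0,0],[0,0,0],[0,0,0]],"jaw":[50,50,50,50,50]}'
python3 -m jog '{"travel":[[-6,-35,0],[0,0,0],[0,0,0],[0,0,0],[0,0,0]],"dr":[[0,0,0],[0,0,0],[0,0,0],[0,0,0],[0,0,0]],"jaw":[50,50,50,50,50]}'
python3 - <<'E'
from h import *
s,t=snap("top","tF.png");s,c=snap("scene","sF.png")
a=cv2.resize(t[100:300,130:400],None,fx=2.2,fy=2.2);a=cv2.resize(a,(400,296))
b=cv2.resize(c[120:290,230:490],(400,262))
b=cv2.copyMakeBorder(b,0,34,0,0,cv2.BORDER_CONSTANT)
cv2.imwrite("pics/F.png",np.clip(np.hstack([a,b])[:,:,::-1]*1.6,0,255).astype("uint8"))
E
```

```text
time: 55.52
eef_pos: [0.5398, -0.0749, 0.1355]
tcp_rot: [0.758, 0.652, -0.001, -0.002]
contact_force: [-0.5, -0.4, -0.1]
opening: 0.803
time: 55.93
eef_pos: [0.5274, -0.1639, 0.2258]
tcp_rot: [0.757, 0.653, 0.001, 0.002]
contact_force: [0.8, 0.7, -0.3]
opening: 0.801
time: 56.35
eef_pos: [0.4961, -0.3401, 0.2236]
tcp_rot: [0.758, 0.652, 0.0, 0.001]
contact_force: [1.6, 0.1, -0.4]
opening: 0.804
time: 56.77
eef_pos: [0.4908, -0.3722, 0.2229]
tcp_rot: [0.758, 0.653, 0.0, -0.0]
contact_force: [-1.1, 0.8, -0.0]
opening: 0.802
```

The picture limit is reached, so I'll check numerically: template-match the start patches of the bottles, flask and beaker against the final picture, and find the jar lids' knobs by correlation.

Run:
```python
from h import *
for n,items in [("top",dict(wide=(.564,.076,.12),square=(.552,.001,.12),slim=(.542,-.075,.13),flask=(.74,.235,.08),beaker=(.378,.082,.03))),("scene",dict(wide=(.564,.076,.09),square=(.552,.001,.09),slim=(.542,-.075,.1),flask=(.74,.235,.08),beaker=(.378,.082,.03)))]:
    A=cv2.imread(f"pics/{n}0.png");B=cv2.imread("pics/tF.png" if n=="top" else "pics/sF.png")
    for k,X in items.items():
        u,v=proj(n,X).round().astype(int);h=11;T=A[v-h:v+h,u-h:u+h]
        r=cv2.matchTemplate(B[v-h-8:v+h+8,u-h-8:u+h+8],T,cv2.TM_CCOEFF_NORMED);_,m,_,l=cv2.minMaxLoc(r);print(n,k,round(m,2),(l[0]-8,l[1]-8))
# jar lids: bright blob (top view) in final picture
B=cv2.imread("pics/tF.png").astype(int);A=cv2.imread("pics/top0.png")
for k,src,X,zs in [("low",(.636,.026,.06),(.4745,.355,.108),.108),("tall",(.476,.361,.122),(.624,-.049,.074),.074)]:
    u,v=proj("top",src).round().astype(int);T=A[v-7:v+8,u-7:u+8]
    p,q=proj("top",X).round().astype(int)
    r=cv2.matchTemplate(B[q-17:q+18,p-17:p+18].astype("uint8"),T,cv2.TM_CCOEFF_NORMED);_,m,_,l=cv2.minMaxLoc(r)
    print(k,round(m,2),(l[0]-10,l[1]-10),back("top",p+l[0]-10,q+l[1]-10,zs).round(3))
```

```text
top wide 0.95 (0, 1)
top square 0.97 (0, 0)
top slim 0.98 (0, 0)
top flask 0.99 (0, 0)
top beaker 0.99 (0, 0)
scene wide 0.99 (0, 0)
scene square 0.99 (0, 0)
scene slim 1.0 (0, 0)
scene flask 0.98 (0, 0)
scene beaker 1.0 (0, 0)
low 0.67 (0, 2) [0.47  0.354 0.108]
tall 0.43 (0, 0) [ 0.624 -0.049  0.074]
```

```bash
python3 -c "
from plant import *
print(sign_off())"
```

```text
the job is handed in; nothing more can be done
None
```

The job is done in the order asked and handed in at about 57 s of the 144 s allowed. The slim, square and wide bottles went upright into the tray. Then the tall jar went into the free well and the low jar onto the middle of the pan. The wide, square and slim bottles then went back to their own wells. I lowered each item until the wrist force showed contact, within about 1 mm of the expected height, before opening the gripper.

**Bottles, flask and beaker:** In the final pictures from both fixed cameras, all five match the start pictures to within 1 pixel (scores 0.95 to 1.0).

**Jars:** Both were seen standing in place in the scene picture taken before the bottles went back. In the final top picture the matches were at the expected spots but weak: low jar 0.67, with a 2-pixel shift (about 4 mm), and tall jar 0.43. I put this down to changed lighting and viewing angle, so that last check is not strong evidence.

**Calibration:** The top camera disagreed with the other two by 6 to 8 mm on the pan's position. The close-up edge of the pan settled it before I set the low jar down.

**Pictures:** I had used up the picture limit, so the final pictures were checked only by these measurements and I did not look at them.

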